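# Set up the fraction receiver: lay the drip bar and hold the marked vial under it

## Robot

A 6-joint arm with a two-finger parallel gripper is mounted at the origin on the work surface. World frame = base frame: x ahead of the robot, y to its left, z up, the work surface at z = 0. Lengths are in m, angles in rad, forces in N, time in s.
With the tool pointing down it reaches from about 0.225 to 0.875 m from the base axis. Payload 3.4 kg.
Tool frame: the origin (TCP) lies at the very end of the fingers, on their centre line; the grasp point (between the pads) lies 19 mm behind it; z points along the fingers, x is the direction in which the jaws open and shut, and the axes are right-handed (so a half turn about z gives the same grasp; the last joint's range is limited). The gripper opens to 85 mm and grips with 20 to 120 N. Pads are 22 mm wide; open, the fingers measure 114 mm over their backs; the gripper's body (76 mm by 85 mm) begins 54 mm behind the grasp point. The pads swing forward as they close: fully open they stand 13 mm farther back than shut.
Start: joints at [1.022, 0.276, 1.505, -0, 1.361, -0.121], TCP at [0.239, 0.523, 0.231] pointing down, gripper open.
Joint ranges: [-2.89, 2.89], [-0.75, 2.08], [0.22, 2.7], [-1.18, 4.32], [0.11, 2.71], [-2.7, 2.7]. Speed limits (rad/s): [2.57, 2.57, 3.14, 3.14, 3.14, 3.14].

## Interface

Orientations are given as a unit quaternion [w, x, y, z].
In Python, from rig import manip gives the robot as it stands.
- The arm moves only by the tool carry_out, never from a script. Its argument "series" is a list of rows, each a list of 2 entries, a list of its own where there are three numbers: the shift along the tool's x, y, z in mm, then the turn about the tool's z in degrees. A call has 1 to 10 rows; each row shifts and turns the pose as measured when the row begins, along the tool's axes as they then stand; what a row does not reach is not made up. A row lasts 1/12 s, in which the tool goes at most 41.7 mm and 7.16 degrees, less where a joint would pass 70% of its speed; a pose out of reach is approached as far as the arm can. A call is refused whole if a number of a shift passes 41.7 or a number of a turn 7.16, either way. A call with a gripper value outside its range is refused whole. "fingers" is the finger opening in mm, from 0 to 85.4, set as the call begins (left out, the last holds). The fingers move at their own pace and stop on an object; "squeeze" is the grip in N (left out, the last holds). Time passes only in rows, so rows that do not move let the fingers close. It gives the time, the measured TCP pose, the force and the opening at its end, in the units of the state.
- manip.get_state(): the state, without advancing time (a new reading comes with each control period).
- manip.get_image(name): name is "scene" or "top" or "wrist"; returns a dict with "frame" (480x640x3 uint8, blue, green, red), "K" (3x3 intrinsics, pixels), "rvec" (rotation vector, rad) and "tvec" (3), from world to camera coordinates, as OpenCV has them; the wrist camera has in their place "mount" (4x4, takes a point from camera to tool coordinates, whose origin is the TCP and whose axes are the tool frame's). Camera axes: x right, y down, z forward; pixel columns grow to the right and rows downward; lengths in m; the calibration is good to about 2 mm. A picture is of the moment at which its call begins: read the wrist's pose just before it. There is no depth.
- manip.sign_off(): hands the job in, once; it reports no verdict.
The state is a dict: "clock": time; "qpos": joint angles; "qd": joint speeds; "effort": joint torques, N m; "position": TCP position; "ee_rot": TCP orientation; "contact_force": force on the tool from outside, world axes, zero at the start; "moment": the same for the moment, N m; "width": finger opening in m.
Only numpy, scipy, OpenCV 4.12 (cv2) and the standard library are available. Lean on these libraries where they do the work, as an engineer would, in place of code of your own. Each camera call takes 0.05 s, during which the arm holds its last target. There are 200 camera calls.

## Task

Set up the fraction receiver: lay the drip bar, green inlet upward, across the two white saddles at its front so that it sits fully down in both; then turn the vial table by its black knob until the mouth of the vial with the orange ring is centred under the drip hole in the middle of the bar. Finish with the gripper still holding the knob, because the table runs freely and must stay still for the first drops. Lay the bar down rather than dropping it, let nothing touch the glass vials, and leave everything else on the bench where it is.

Things in the scene. Friction and masses are not known exactly. Their poses are not given: they have to be found in the camera images.
- receiver: The fraction receiver, fixed to the bench: an aluminium plate 225 x 275 mm with the vial table in the middle and two steel posts with white saddles at its front. Origin on the table's axis at bench height; x points from the front (saddles) to the back, y along the line of saddles, z up. It stands near the middle of the bench, front towards the robot, up to 18 degrees askew.
- bar_seat (a point): Fixed point midway between the saddles, level with their floors (112 mm up), 85 mm in front of the table's axis; axes as the receiver's. The drip hole lies here when the bar is seated. Saddle middles are 112 mm either side along y: white troughs 27 mm wide, walls 15 mm high flaring outward at the top, open inward, closed by end stops (248 mm from stop to stop).
- bar_center (a point): Centre of the loose drip bar, half-way up: flat aluminium bar with black end bands, 240 long (own y), 22 wide (x), 16 mm thick (z), about 0.2 kg, ends alike; a green inlet stub, 13 wide, 14 mm tall, on the middle of its top. Starts flat on the bench, stub up, pointing roughly away from the robot (up to 24 degrees askew), left or right of the receiver; an orange rack on the other side.
- drip_hole (a point): The drip hole: the centre of the bar's underside, 8 mm below bar_center, in the middle of its length.
- marked_vial (a point): Centre of the mouth of the marked vial, the one with an orange ring and orange foot band, 100 mm above the bench. It is one of eight glass vials (27 mm wide, mouth 17 mm) fixed on the table on a circle of 85 mm radius; the other seven have pale grey rings (41 mm wide). Their tops are 12 mm below the seated bar's underside. Not to be touched.
- knob_grip (a point): Point on the table's axis at the middle height of the black knob, 175 mm above the bench. The knob is an upright round cylinder 34 mm across, from 155 to 195 mm above the bench (the seated bar's stub tops out at 142 mm), on a slim column in the middle of the table.
- knob: The black knob, one piece with the vial table; its origin is on the axis at bench height.
- vials: The eight vials, one piece with the vial table; origin on the axis at bench height.
- drip_bar: The loose drip bar (see bar_center); origin at the centre of its underside, axes as given there.
- vial_table (a joint): Angle of the vial table relative to the receiver, rad, growing counter-clockwise seen from above. 0 (or a whole turn, 6.283) has the orange-ringed vial straight in front, at the bar's middle. It starts anywhere from 0.9 to 5.38 and turns endlessly either way, without clicks or stops and with little friction (about 0.03 N m).
- tube_rack: Bystander: orange rack of small tubes, 70 x 210 x 53 mm; origin at the centre of its underside, long way along its y.
- wash_bottle: Bystander: white wash bottle with a red cap and bent spout, 74 mm wide, 210 mm tall; origin at the centre of its underside.
- reagent_clear: Bystander: clear glass bottle with a blue cap, 74 mm wide, 150 mm tall; origin at the centre of its underside.
- reagent_amber: Bystander: amber glass bottle with a blue cap, 62 mm wide, 120 mm tall; origin at the centre of its underside.
- flask: Bystander: conical glass flask with a stopper, 86 mm wide, 138 mm tall; origin at the centre of its underside.
- cap_dish: Bystander: flat dish of white vial caps, 90 mm wide, 17 mm tall; origin at the centre of its underside.
- beaker: Bystander: glass beaker, 66 mm wide, 85 mm tall; origin at the centre of its underside.
Not all that is in view belongs to the job. What is meant by the drip_bar is not purple, and is the larger of those in its own colour.

How it is judged:
By the outcome, as a careful person would: the job done as asked, in the order asked, and still so for the second after the job is handed in, while the arm keeps its last pose, push and grip.
It also fails if it takes over 61 s, if anything falls off the work surface, if the arm or the gripper's body presses on something with over 40 N, if the wrist force passes 120 N, or if a joint passes its speed limit or range.

## Working session

There is one attempt and no reset: what is moved stays moved. The work goes in short steps, Python scripts to look and compute and a tool call to move; the robot and the scene stay as the last step left them, time stands still between calls to the robot, and variables do not carry over. Pictures are saved under pics/ and viewed, about 8 in all and at most 12, crops included, and the job is handed in when it is done.

Besides the shell and the picture viewer there is one more tool, called after "Call:" by a JSON object that holds its "method" and its "body". carry_out: Moves the arm, as the interface text tells. Its arguments: {"type":"object","properties":{"series":{"type":"array","items":{"type":"array"}},"fingers":{"type":"number"},"squeeze":{"type":"number"}},"required":["series"]}

```bash
mkdir -p pics; cat > h.py <<'E'
import numpy as np, cv2
from rig import manip
from scipy.spatial.transform import Rotation as R
def cam(name):
    s=manip.get_state(); d=manip.get_image(name); K=np.array(d["K"],float)
    if name=="wrist":
        q=s["ee_rot"]; T=np.eye(4); T[:3,:3]=R.from_quat([q[1],q[2],q[3],q[0]]).as_matrix(); T[:3,3]=s["position"]
        M=T@np.array(d["mount"]); Rw=M[:3,:3].T; t=-Rw@M[:3,3]
    else:
        Rw=cv2.Rodrigues(np.array(d["rvec"],float))[0]; t=np.array(d["tvec"],float).ravel()
    return d["frame"],K,Rw,t
def ray(c,px,z):
    _,K,Rw,t=c; o=-Rw.T@t; v=Rw.T@np.linalg.inv(K)@np.array([px[0],px[1],1.]); return o+v*(z-o[2])/v[2]
def proj(c,P):
    _,K,Rw,t=c; p=K@(Rw@np.array(P,float)+t); return p[:2]/p[2]
def save(n,im): cv2.imwrite("pics/"+n+".png",im)
E
python3 - <<'E'
from h import *
for n in("scene","top"):
    c=cam(n); save(n,c[0]); print(n,-c[2].T@c[3]); np.savez(n,f=c[0],K=c[1],R=c[2],t=c[3])
print(manip.get_state())
E
```

```text
scene [1.14635776 0.34550047 1.33924924]
top [0.34498679 0.01110638 1.47479779]
{'clock': 0.1, 'qpos': array([ 1.02197754e+00,  2.76516495e-01,  1.50599079e+00,  1.81684771e-05,
        1.36071605e+00, -1.21006364e-01]), 'qd': array([-0.001417  , -0.00248753, -0.00233006,  0.00288631, -0.00102155,
        0.00026885]), 'effort': array([ 2.58298714e-03, -4.17699444e+01, -2.46403027e+01,  7.10539825e-05,
        5.73129262e-03,  3.82207865e-07]), 'position': array([0.23831278, 0.52277457, 0.2305412 ]), 'ee_rot': array([ 3.47005491e-04,  8.41095681e-01,  5.40885746e-01, -7.37867962e-04]), 'contact_force': array([-0.13621362,  0.60964   ,  0.62249761]), 'moment': array([-0.00649098,  0.01151764, -0.00411171]), 'width': 0.08582777773774578}
```

View pics/top.png

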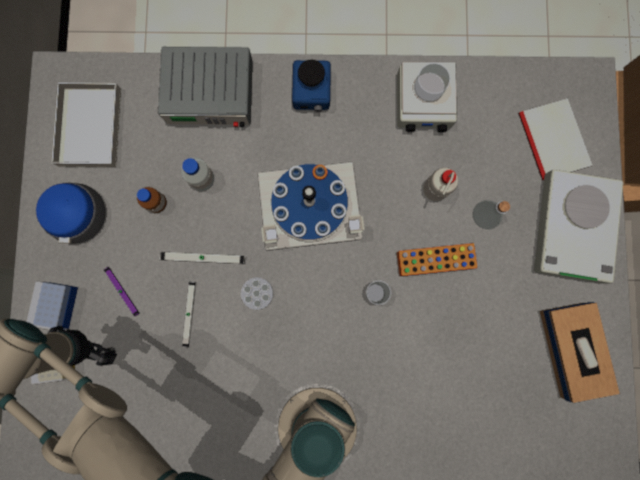

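View pics/scene.png

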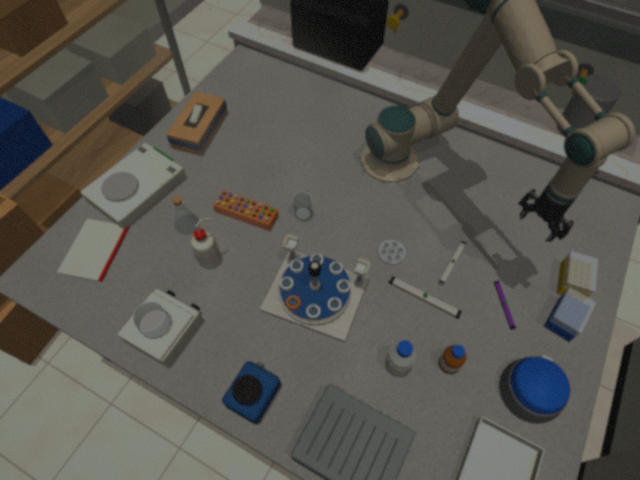

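The top view shows white or silver bars at A (202,258), which is long with a green stub, and B (188,314), which is shorter with a green stub. There is also a purple bar at (121,291). A fits the description: not purple, and the larger of its colour. The saddles are at (270,235) and (354,226), the orange ring is at (320,171), and the rack is on the right.

```bash
cat > m1.py <<'E'
from h import *
d=np.load("top.npz"); c=(d["f"],d["K"],d["R"],d["t"]); f=c[0]; hsv=cv2.cvtColor(f,cv2.COLOR_BGR2HSV)
def cent(lo,hi,x0,x1,y0,y1):
    m=cv2.inRange(hsv,lo,hi); r=np.zeros_like(m); r[y0:y1,x0:x1]=m[y0:y1,x0:x1]
    ys,xs=np.nonzero(r); return xs.mean(),ys.mean(),len(xs),r
for nm,b in(("A",(155,250,250,268)),("B",(178,205,276,352))):
    u,v,n,r=cent((0,0,165),(180,60,255),*b); pts=np.argwhere(r)[:,::-1].astype(np.float32)
    rc=cv2.minAreaRect(pts); bx=cv2.boxPoints(rc); W=[ray(c,p,.016)[:2] for p in bx]
    print(nm,n,rc,"ctr",ray(c,rc[0],.016),np.linalg.norm(W[0]-W[1]),np.linalg.norm(W[1]-W[2]))
    g=cent((45,80,30),(85,255,255),*b); print(" green",g[:3],ray(c,g[:2],.028))
for nm,b in(("SL",(258,282,222,246)),("SR",(342,366,214,238))):
    u,v,n,_=cent((0,0,205),(180,40,255),*b); print(nm,u,v,n,ray(c,(u,v),.12))
u,v,n,_=cent((3,120,100),(18,255,255),308,335,160,182); print("orange",n,u,v,ray(c,(u,v),.1))
im=cv2.resize(f[150:340,150:380],None,fx=3.4,fy=3.1,interpolation=cv2.INTER_CUBIC); save("crop1",im[:600,:800])
E
python3 m1.py
```

```text
A 383 ((201.98817443847656, 257.2661437988281), (72.19539642333984, 6.038483142852783), 2.544804334640503) ctr [0.46011267 0.32906651 0.016     ] 0.017049603014381055 0.20401412722275686
 green (np.float64(201.2), np.float64(257.0), 10) [0.45987839 0.32868621 0.028     ]
B 158 ((188.1311492919922, 311.5671691894531), (3.4697823524475098, 51.24276351928711), 6.072456359863281) ctr [0.30830918 0.36145035 0.016     ] 0.1406238043839634 0.009751211173689748
 green (np.float64(187.8), np.float64(313.6), 5) [0.30305648 0.35923709 0.028     ]
SL nan nan 0 [nan nan nan]
SR nan nan 0 [nan nan nan]
orange 88 319.57954545454544 172.07954545454547 [0.68883432 0.00179078 0.1       ]m1.py:5: RuntimeWarning: Mean of empty slice.
  ys,xs=np.nonzero(r); return xs.mean(),ys.mean(),len(xs),r
  ret = ret.dtype.type(ret / rcount)
```

View pics/crop1.png

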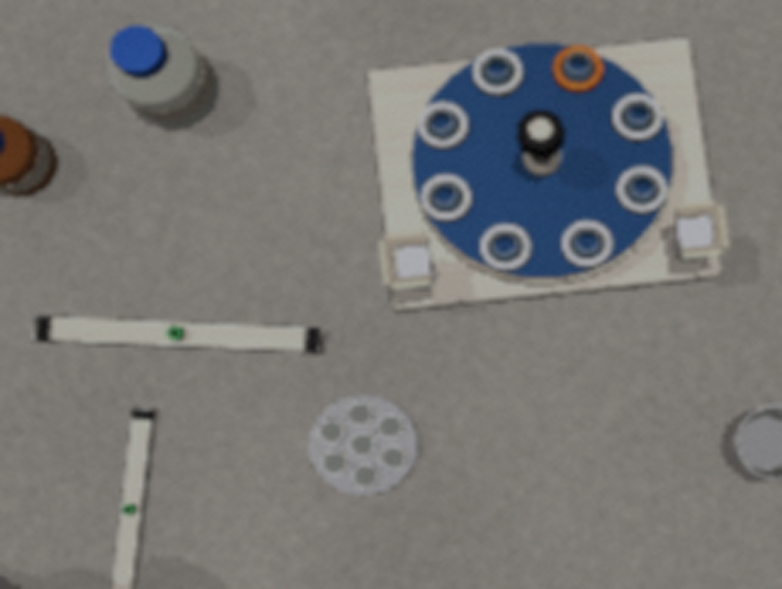

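Crop 1 confirms that bar A (centre about (202,257)) has black end bands and a green stub; B is a smaller copy. The saddle pads are at about (270.9,234.5) and (354.1,224.8), and the knob top is at (309,192).

```bash
cat > m2.py <<'E'
from h import *
d=np.load("top.npz"); c=(d["f"],d["K"],d["R"],d["t"])
L=ray(c,(270.9,234.5),.112)[:2]; Rr=ray(c,(354.1,224.8),.112)[:2]; k=ray(c,(309.1,191.9),.195)
y=(L-Rr); print("L,R",L,Rr,np.linalg.norm(y)); y/=np.linalg.norm(y); x=np.array([y[1],-y[0]])
print("yaw deg",np.degrees(np.arctan2(x[1],x[0])),"seat",(L+Rr)/2,"axis from saddles",(L+Rr)/2+.085*x,"knob",k)
a,b=ray(c,(162.6,255.8),.016)[:2],ray(c,(242.1,259.7),.016)[:2]; v=a-b; print("bar yaw",np.degrees(np.arctan2(-v[0],v[1])),(a+b)/2,np.linalg.norm(v))
o=ray(c,(319.58,172.08),.1)[:2]-k[:2]; print("vial ang",np.arctan2(o[1],o[0]),np.linalg.norm(o))
s=manip.get_state(); q=s["ee_rot"]; print(R.from_quat([q[1],q[2],q[3],q[0]]).as_matrix().round(3))
print(manip.get_image("wrist")["mount"])
E
python3 m2.py
```

```text
L,R [0.51543366 0.12826729] [ 0.5443844  -0.09122187] 0.22139023974703137
yaw deg 7.513970621623068 seat [0.52990903 0.01852271] axis from saddles [0.61417914 0.02963798] knob [0.61393078 0.02802533 0.195     ]
bar yaw -1.9763643742361359 [0.45876701 0.32811561] 0.2247608732097284
vial ang -0.3369124981937972 0.07936416120188264
[[ 0.415  0.91  -0.001]
 [ 0.91  -0.415 -0.001]
 [-0.002 -0.    -1.   ]]
[[ 9.99998825e-01  1.26104121e-03  8.71567964e-04 -1.42810774e-04]
 [-1.44535325e-03  9.65060760e-01  2.62022215e-01 -6.61952197e-02]
 [-5.10695231e-04 -2.62023167e-01  9.65061448e-01 -1.42356785e-01]
 [ 0.00000000e+00  0.00000000e+00  0.00000000e+00  1.00000000e+00]]
```

Call:
{"method": "carry_out", "body": {"series": [[[-8.6,28.1,0],0],[[-8.6,28.1,0],0],[[-8.6,28.1,0],0],[[-8.6,28.1,0],0],[[-8.6,28.1,0],0],[[-8.6,28.1,0],0],[[-8.6,28.1,0],0],[[-8.6,28.1,0],0],[[-8.6,28.1,0],0],[[-8.6,28.1,0],0]], "fingers": 60}}

```text
clock: 0.98
position: [0.4613, 0.324, 0.2261]
ee_rot: [-0.001, 0.838, 0.546, -0.004]
contact_force: [-0.1, 0.4, -0.3]
width: 0.0601
```

Call:
{"method": "carry_out", "body": {"series": [[[0,0,4],6.75],[[0,0,4],6.75],[[0,0,4],6.75],[[0,0,4],6.75],[[0,0,4],6.75],[[0,0,4],6.75],[[0,0,4],6.75],[[0,0,4],6.75],[[0,0,4],6.75],[[0,0,0],6.75]]}}

```text
clock: 1.82
position: [0.4667, 0.3159, 0.1846]
ee_rot: [0.004, 0.999, -0.044, -0.005]
contact_force: [-1.0, 0.4, 0.1]
width: 0.06
```

```bash
cat >> h.py <<'E'
def st():
    s=manip.get_state(); q=s["ee_rot"]; M=R.from_quat([q[1],q[2],q[3],q[0]]).as_matrix()
    print("t%.2f pos"%s["clock"],s["position"].round(4),"head %.2f"%np.degrees(np.arctan2(M[1,0],M[0,0])),"tilt",M[:,2].round(4),"F",s["contact_force"].round(1),"M",s["moment"].round(2),"w %.4f"%s["width"],"q",s["qpos"].round(2)); return s,M
def hold(c,n):
    save(n,c[0]); np.savez(n,f=c[0],K=c[1],R=c[2],t=c[3])
def load(n):
    d=np.load(n+".npz"); return d["f"],d["K"],d["R"],d["t"]
E
python3 - <<'E'
from h import *
st(); c=cam("wrist"); hold(c,"w1")
E
```

```text
t1.82 pos [0.4667 0.3159 0.1846] head -5.09 tilt [-0.0113 -0.008  -0.9999] F [-1.   0.4  0.1] M [-0.   -0.01  0.03] w 0.0600 q [ 0.47  0.3   1.6  -0.    1.26  0.56]
```

View pics/w1.png

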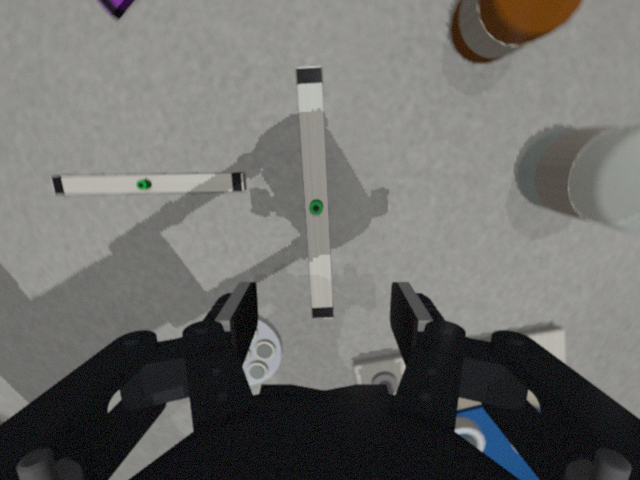

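Wrist view w1: bar A runs from (309,66) to (322,317), with its stub at (316,207). The smaller bar is at (148,184). I'll settle and measure.

Call:
{"method": "carry_out", "body": {"series": [[[0,0,0],0],[[0,0,0],0],[[0,0,0],0]]}}

```text
clock: 2.12
position: [0.4665, 0.3158, 0.1843]
ee_rot: [0.004, 0.999, -0.043, -0.006]
contact_force: [0.4, 0.2, -0.6]
width: 0.06
```

```bash
cat > m3.py <<'E'
from h import *
s,M=st(); c=load("w1")
a=ray(c,(308.7,66.5),.016);b=ray(c,(322.5,317),.016);g=ray(c,(316,207),.03)
v=(a-b)[:2]; print("ends",a,b,np.linalg.norm(v),"yaw",np.degrees(np.arctan2(-v[0],v[1])),"mid",(a+b)/2,"stub",g)
d=(a+b)/2-s["position"]; print("tool shift mm",(M.T@d*1000).round(1))
E
python3 m3.py
```

```text
t2.12 pos [0.4665 0.3158 0.1843] head -4.91 tilt [-0.012  -0.0084 -0.9999] F [ 0.4  0.2 -0.6] M [ 0.02 -0.03  0.02] w 0.0600 q [ 0.47  0.3   1.6  -0.    1.26  0.56]
ends [0.46405865 0.44894594 0.016     ] [0.45490386 0.21291333 0.016     ] 0.23621008033211596 yaw -2.2211666131127576 mid [0.45948126 0.33092964 0.016     ] stub [0.4596477  0.33098327 0.03      ]
tool shift mm [ -6.4 -16.1 168.3]
```

Call:
{"method": "carry_out", "body": {"series": [[[-3,-8,15],-1.4],[[-3,-8,15],-1.3],[[0,0,15],0],[[0,0,15],0],[[0,0,15],0],[[0,0,15],0],[[0,0,10],0],[[0,0,0],0],[[0,0,0],0]]}}

```text
clock: 2.87
position: [0.4631, 0.3337, 0.0832]
ee_rot: [0.002, 1.0, -0.011, -0.002]
contact_force: [0.3, -0.1, 0.3]
width: 0.0599
```

```bash
cat > m4.py <<'E'
from h import *
s,M=st(); c=cam("wrist"); hold(c,"w2")
hsv=cv2.cvtColor(c[0],cv2.COLOR_BGR2HSV); m=cv2.inRange(hsv,(45,80,30),(85,255,255)); 
n,l,stt,ce=cv2.connectedComponentsWithStats(m)
for i in range(1,n):
    if stt[i,4]>20: g=ray(c,ce[i],.03); print(ce[i],stt[i,4],g,"shift",(M.T@(g-s["position"])*1000).round(1))
E
python3 m4.py
```

```text
t2.87 pos [0.4631 0.3337 0.0832] head -1.23 tilt [-0.005  -0.0047 -1.    ] F [ 0.3 -0.1  0.3] M [ 0.03 -0.04 -0.03] w 0.0599 q [ 0.5   0.39  1.73 -0.    1.03  0.53]
[ 69.06713781 214.15194346] 283 [0.31094029 0.36501603 0.03      ] shift [-152.5  -28.3   53.8]
[317.7325228  260.99088146] 329 [0.45924515 0.33260791 0.03      ] shift [-3.5  0.9 53.2]
```

Call:
{"method": "carry_out", "body": {"series": [[[-3.5,1,12],1],[[0,0,12],0],[[0,0,12],0],[[0,0,12],0],[[0,0,12],0],[[0,0,10],0],[[0,0,5],0],[[0,0,2],0],[[0,0,0],0]]}}

```text
clock: 3.67
position: [0.4674, 0.3367, 0.0128]
ee_rot: [-0.003, 1.0, -0.019, 0.006]
contact_force: [0.1, 0.4, -0.7]
width: 0.06
```

```bash
python3 m4.py
```

```text
t3.67 pos [0.4674 0.3367 0.0128] head -2.13 tilt [ 0.013   0.0051 -0.9999] F [ 0.1  0.4 -0.7] M [0.05 0.   0.01] w 0.0600 q [ 0.5   0.47  1.81 -0.    0.85  0.54]
[305.38760632 320.2527339 ] 823 [0.45950732 0.33401994 0.03      ] shift [ -7.6   2.9 -17.3]
```

View pics/w2.png

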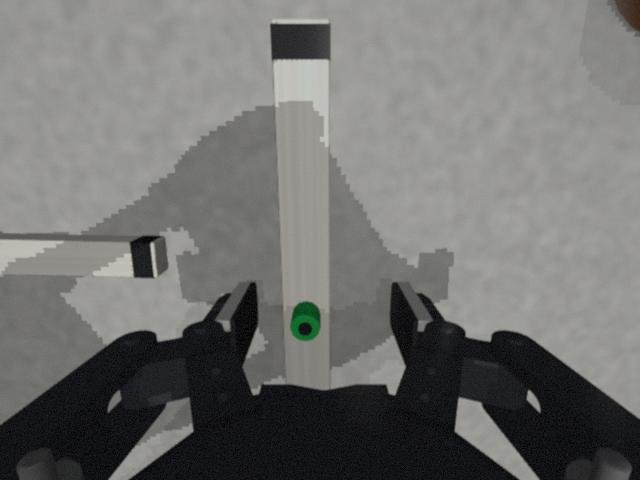

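Call:
{"method": "carry_out", "body": {"series": [[[-3.8,1.5,1],0],[[-3.8,1.5,1],0],[[0,0,2],0],[[0,0,1],0],[[0,0,0],0]]}}

```text
clock: 4.13
position: [0.4602, 0.3345, 0.0098]
ee_rot: [-0.004, 1.0, -0.018, 0.008]
contact_force: [0.1, -0.2, -0.9]
width: 0.0602
```

```bash
python3 m4.py
```

```text
t4.13 pos [0.4602 0.3345 0.0098] head -2.12 tilt [ 0.0169  0.0073 -0.9998] F [ 0.1 -0.2 -0.9] M [-0.04  0.01 -0.07] w 0.0602 q [ 0.51  0.47  1.83 -0.    0.83  0.55]
[321.53782506 318.5       ] 846 [0.45899179 0.33393014 0.03      ] shift [ -0.8   0.5 -20.2]
```

Call:
{"method": "carry_out", "body": {"series": [[[-0.5,0,4],0],[[0,0,2],0],[[0,0,0],0]]}}

```text
clock: 4.43
position: [0.4603, 0.3349, 0.0036]
ee_rot: [-0.004, 1.0, -0.018, 0.009]
contact_force: [-0.1, -0.4, 0.4]
width: 0.06
```

Call:
{"method": "carry_out", "body": {"series": [[[0,0,0],0],[[0,0,0],0],[[0,0,0],0],[[0,0,0],0],[[0,0,0],0],[[0,0,0],0],[[0,0,0],0],[[0,0,0],0]], "fingers": 10, "squeeze": 50}}

```text
clock: 5.1
position: [0.4604, 0.3349, 0.0034]
ee_rot: [-0.004, 1.0, -0.019, 0.009]
contact_force: [-0.3, 0.2, 0.8]
width: 0.0204
```

```bash
python3 m4.py
```

```text
t5.10 pos [0.4604 0.3349 0.0034] head -2.12 tilt [ 0.0176  0.0077 -0.9998] F [-0.3  0.2  0.8] M [ 0.01  0.05 -0.02] w 0.0204 q [ 0.51  0.48  1.84 -0.    0.81  0.55]
[323.92429022 326.63617245] 951 [0.46001003 0.33417013 0.03      ] shift [  0.1   0.5 -26.6]
```

Call:
{"method": "carry_out", "body": {"series": [[[0,0,-5],0],[[0,0,-15],0],[[0,0,-20],0],[[0,0,-25],0],[[0,0,-25],0],[[0,0,-25],0],[[0,0,-25],0],[[0,0,-25],0],[[0,0,-15],0],[[0,0,0],0]]}}

```text
clock: 5.98
position: [0.453, 0.3311, 0.1881]
ee_rot: [-0.0, 1.0, -0.019, 0.003]
contact_force: [1.5, 0.3, -2.5]
width: 0.0203
```

```bash
python3 m4.py
```

```text
t5.98 pos [0.453  0.3311 0.1881] head -2.13 tilt [ 5.1e-03  7.0e-04 -1.0e+00] F [ 1.5  0.3 -2.5] M [ 0.07 -0.05 -0.06] w 0.0203 q [ 0.51  0.28  1.61 -0.    1.25  0.55]
[159.37 193.45] 100 [0.30704992 0.36414528 0.03      ] shift [-147.9  -27.5  157.4]
[323.97995781 326.58333333] 948 [0.45056557 0.22467809 0.03      ] shift [  0.7 106.6 158. ]
```

View pics/w2.png

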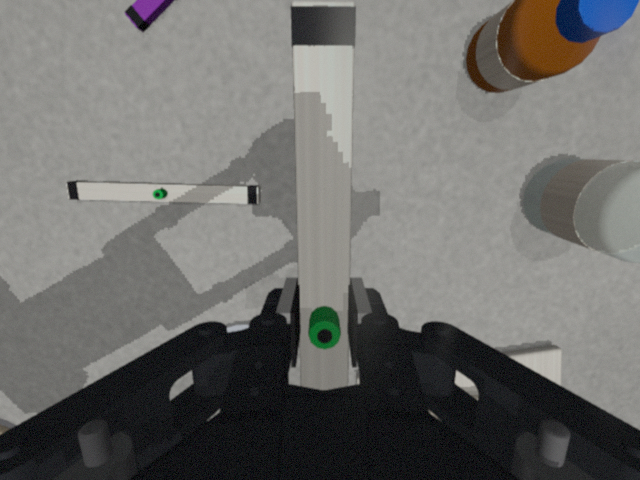

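Call:
{"method": "carry_out", "body": {"series": [[[8.9,30.9,0],0],[[8.9,30.9,0],0],[[8.9,30.9,0],0],[[8.9,30.9,0],0],[[8.9,30.9,0],0],[[8.9,30.9,0],0],[[8.9,30.9,0],0],[[8.9,30.9,0],0],[[8.9,30.9,0],0],[[8.9,30.9,0],0]]}}

```text
clock: 6.87
position: [0.5212, 0.0119, 0.1685]
ee_rot: [-0.001, 1.0, -0.012, -0.013]
contact_force: [0.8, 0.4, -1.6]
width: 0.0205
```

Call:
{"method": "carry_out", "body": {"series": [[[0,0,0],-3.2],[[0,0,0],-3.2],[[0,0,0],-3.2],[[0,0,0],0],[[0,0,0],0],[[0,0,0],0]]}}

```text
clock: 7.37
position: [0.5168, 0.0029, 0.1574]
ee_rot: [-0.001, 0.997, 0.068, -0.022]
contact_force: [0.7, 0.7, -1.8]
width: 0.0207
```

```bash
cat > m5.py <<'E'
from h import *
s,M=st(); c=load("w2") # taken at lift
m=manip.get_image("wrist"); K=np.array(m["K"]); T=np.array(m["mount"])
def tool(px,zt):
    v=T[:3,:3]@np.linalg.inv(K)@np.array([px[0],px[1],1.]); o=T[:3,3]; return o+v*(zt-o[2])/v[2]
zt=-(.016-.0034)
for p in((292,5),(355,6),(298,200),(353,200)): print(p,(tool(p,zt)*1000).round(1))
print("stub top",(tool((324.5,337),zt-.014)*1000).round(1))
c=cam("wrist"); hold(c,"w3"); c=cam("scene"); hold(c,"s3")
import numpy as np
a=load("w3")[0]; b=c[0][190:400,200:460]
save("v3",np.hstack([cv2.resize(a,(400,300)),cv2.resize(b,(400,300),interpolation=cv2.INTER_CUBIC)]))
E
python3 m5.py
```

```text
t7.37 pos [0.5168 0.0029 0.1574] head 7.83 tilt [-4.37e-02 -4.00e-04 -9.99e-01] F [ 0.7  0.7 -1.8] M [-0.03 -0.03  0.01] w 0.0207 q [-0.12  0.27  1.71 -0.01  1.21 -0.26]
(292, 5) [ -10.9 -113.4  -12.6]
(355, 6) [  10.6 -113.1  -12.6]
(298, 200) [-10.1 -46.8 -12.6]
(353, 200) [ 11.5 -46.9 -12.6]
stub top [  0.4   5.1 -26.6]
```

View pics/v3.png

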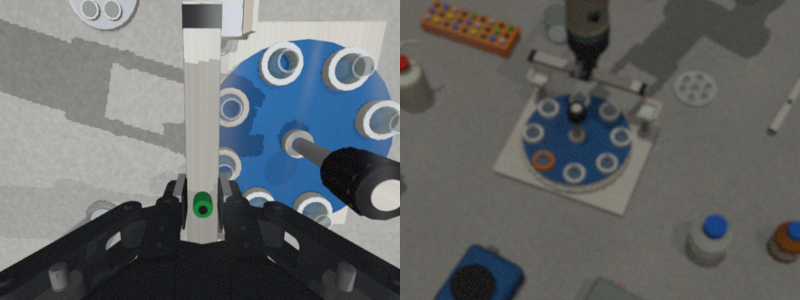

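v3 shows the bar held over the saddles, tool tilted about 2.5° in x. The +y saddle is at about (376,32) in w3. Next I shift towards the seat and look again at both saddles.

Call:
{"method": "carry_out", "body": {"series": [[[3,-4,-5],0],[[3,-4,-5],0],[[3,-4,-5],0],[[3,-4,-5],0],[[3,-4,0],0],[[0,0,0],0],[[0,0,0],0],[[0,0,0],0]]}}

```text
clock: 8.18
position: [0.5331, 0.0294, 0.1815]
ee_rot: [-0.001, 0.997, 0.07, -0.019]
contact_force: [0.4, 0.2, -2.0]
width: 0.0204
```

```bash
python3 - <<'E'
from h import *
st(); c=cam("wrist"); hold(c,"w4"); s=load("scene")[0]; t=load("top")[0]
w=c[0][0:200,230:497]
z=lambda im:cv2.resize(im,(400,300),interpolation=cv2.INTER_CUBIC)
save("v4",np.vstack([np.hstack([z(w),z(load("top")[0][205:255,250:383][:, :])]),np.hstack([z(s[226:262,270:318]),z(s[250:286,338:386])])]))
E
```

```text
t8.18 pos [0.5331 0.0294 0.1815] head 8.00 tilt [-3.740e-02 -3.000e-04 -9.993e-01] F [ 0.4  0.2 -2. ] M [ 0.03 -0.01  0.04] w 0.0204 q [-0.07  0.27  1.65 -0.    1.27 -0.21]
```

View pics/v4.png

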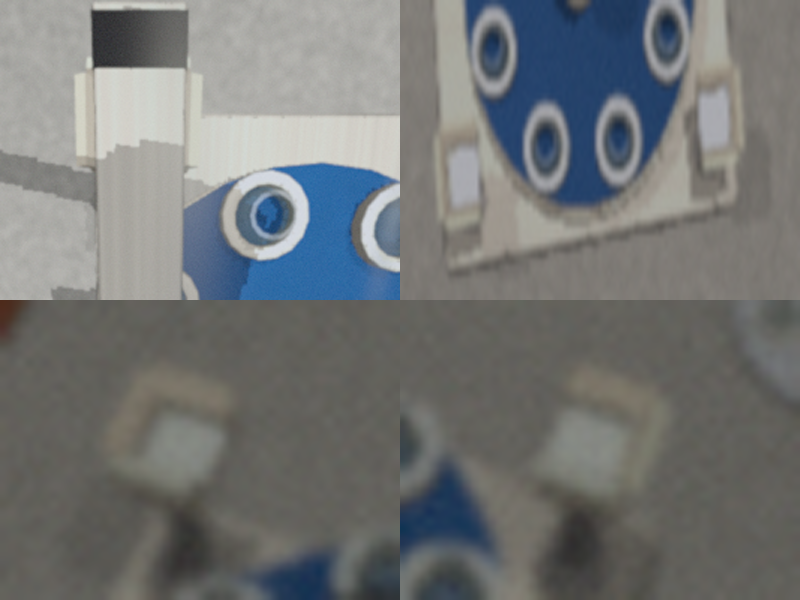

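v4: the +y saddle's outer walls straddle the bar at crop u 75–202 (w4 px 280–365), with the bar band at u 92–188. The floor centres repeat in the top and scene crops.

```bash
cat > m6.py <<'E'
from h import *
s,M=st()
t=load("top"); sc=load("scene"); w=load("w4")
for n,c,a,b in(("top",t,(270.9,234.6),(354.3,224.75)),("scene",sc,(360.2,267.6),(292.2,244.2))):
    L=ray(c,a,.112)[:2];Rr=ray(c,b,.112)[:2]; y=L-Rr; print(n,L.round(4),Rr.round(4),np.linalg.norm(y).round(4),"yaw",np.degrees(np.arctan2(-y[0],y[1])).round(2),"seat",((L+Rr)/2).round(4))
for p in((322.5,77),(280,77),(365,77),(281,110),(281,48)): print("w4",p,ray(w,p,.127).round(4))
# bar axis points in world
T=lambda x,y,z:(s["position"]+M@np.array([x,y,z])/1000).round(4)
print("bar ctr bottom",T(.4,6,3.4),"ends",T(.4,-114,3.4),T(.4,126,3.4),"px of end",)
E
python3 m6.py
```

```text
t8.23 pos [0.5331 0.0293 0.1815] head 7.99 tilt [-3.750e-02 -3.000e-04 -9.993e-01] F [ 0.4 -0.5 -2.2] M [-0.01  0.01  0.  ] w 0.0208 q [-0.07  0.27  1.65 -0.    1.27 -0.21]
top [0.5152 0.1283] [ 0.5445 -0.0917] 0.222 yaw 7.6 seat [0.5298 0.0183]
scene [0.5168 0.1311] [ 0.5451 -0.0853] 0.2182 yaw 7.46 seat [0.531  0.0229]
w4 (322.5, 77) [0.516  0.1323 0.127 ]
w4 (280, 77) [0.4929 0.1292 0.127 ]
w4 (365, 77) [0.5388 0.1354 0.127 ]
w4 (281, 110) [0.4953 0.1125 0.127 ]
w4 (281, 48) [0.492  0.1434 0.127 ]
bar ctr bottom [0.5342 0.0234 0.178 ] ends [0.5175 0.1423 0.1786] [ 0.5508 -0.0954  0.1775] px of end
```

Call:
{"method": "carry_out", "body": {"series": [[[-2,1,5],0.4],[[-2,1,5],0],[[0,0,5],0],[[0,0,5],0],[[0,0,5],0],[[0,0,5],0],[[0,0,4],0],[[0,0,0],0],[[0,0,0],0]]}}

```text
clock: 8.98
position: [0.5253, 0.0254, 0.1418]
ee_rot: [-0.001, 0.998, 0.065, -0.021]
contact_force: [0.2, 0.5, -1.4]
width: 0.0204
```

```bash
cat > m7.py <<'E'
from h import *
s,M=st()
b=s["position"]+M@np.array([.4,6,3.4])/1000; seat=np.array([.5305,.0205,.112])
e=[(s["position"]+M@np.array([.4,y,3.4])/1000)[2].round(4) for y in(-114,126)]
print("bar ctr",b.round(4),"end z",e,"err to seat in tool mm",(M.T@(seat-b)*1000).round(1))
E
python3 m7.py
```

```text
t8.98 pos [0.5253 0.0254 0.1418] head 7.45 tilt [-4.280e-02 -4.000e-04 -9.991e-01] F [ 0.2  0.5 -1.4] M [ 0.05  0.01 -0.04] w 0.0204 q [-0.08  0.29  1.72 -0.    1.17 -0.21]
bar ctr [0.5263 0.0195 0.1384] end z [np.float64(0.139), np.float64(0.1378)] err to seat in tool mm [ 5.4 -0.3 26.2]
```

Call:
{"method": "carry_out", "body": {"series": [[[2.5,0,0],0],[[2.5,0,0],0],[[0,0,0],0],[[0,0,0],0]]}}

```text
clock: 9.32
position: [0.5316, 0.0262, 0.1422]
ee_rot: [-0.001, 0.998, 0.065, -0.02]
contact_force: [-0.2, 1.1, -2.5]
width: 0.0207
```

```bash
python3 m7.py; python3 - <<'E'
from h import *
a=cam("wrist"); hold(a,"w5"); b=cam("scene")
z=lambda im:cv2.resize(im,(400,300),interpolation=cv2.INTER_CUBIC)
save("v5",np.hstack([z(a[0][0:200,200:467]),z(b[0][215:305,265:385])]))
E
```

```text
t9.32 pos [0.5316 0.0262 0.1422] head 7.45 tilt [-4.100e-02 -4.000e-04 -9.992e-01] F [-0.2  1.1 -2.5] M [-0.04  0.03 -0.04] w 0.0207 q [-0.08  0.3   1.7  -0.    1.18 -0.21]
bar ctr [0.5327 0.0203 0.1387] end z [np.float64(0.1393), np.float64(0.1382)] err to seat in tool mm [-1.  -0.3 26.8]
```

View pics/v5.png

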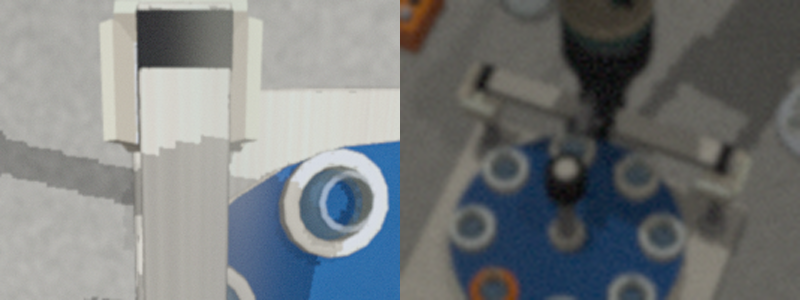

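v5: at the +y end, the saddle's outer edges (u 99–262, centre 180.5) lie about 1 mm off the bar's centre (184.5). In the scene panel both ends are over their saddles. Descending in stages.

Call:
{"method": "carry_out", "body": {"series": [[[0,0,4],0],[[0,0,4],0],[[0,0,4],0],[[0,0,2],0],[[0,0,0],0],[[0,0,0],0]]}}

```text
clock: 9.92
position: [0.5304, 0.0263, 0.1266]
ee_rot: [-0.001, 0.998, 0.065, -0.021]
contact_force: [0.3, -1.1, -1.9]
width: 0.0203
```

```bash
python3 m7.py; python3 - <<'E'
from h import *
c=load("w5"); p=ray(c,(322,5.5),.127); print(p,np.linalg.norm(p[:2]-[.5305,.0205]))
p=ray(c,(322,0),.127); print(p,np.linalg.norm(p[:2]-[.5305,.0205]))
E
```

```text
t9.92 pos [0.5304 0.0263 0.1266] head 7.46 tilt [-4.160e-02 -4.000e-04 -9.991e-01] F [ 0.3 -1.1 -1.9] M [ 0.02 -0.08  0.02] w 0.0203 q [-0.08  0.31  1.73 -0.    1.14 -0.21]
bar ctr [0.5314 0.0204 0.1231] end z [np.float64(0.1237), np.float64(0.1225)] err to seat in tool mm [-0.4 -0.2 11.2]
[0.51420914 0.14864312 0.127     ] 0.12917449538858813
[0.51395184 0.15060654 0.127     ] 0.13115469331799018
```

Call:
{"method": "carry_out", "body": {"series": [[[-0.3,0,3],0],[[0,0,3],0],[[0,0,2],0],[[0,0,0],0]]}}

```text
clock: 10.25
position: [0.5298, 0.0262, 0.1178]
ee_rot: [-0.001, 0.998, 0.065, -0.021]
contact_force: [-0.2, -0.8, -3.0]
width: 0.0209
```

```bash
python3 m7.py
```

```text
t10.25 pos [0.5298 0.0262 0.1178] head 7.46 tilt [-4.140e-02 -5.000e-04 -9.991e-01] F [-0.2 -0.8 -3. ] M [ 0.02 -0.08  0.01] w 0.0209 q [-0.08  0.32  1.74 -0.    1.12 -0.21]
bar ctr [0.5308 0.0203 0.1144] end z [np.float64(0.115), np.float64(0.1138)] err to seat in tool mm [-0.2 -0.3  2.4]
```

Call:
{"method": "carry_out", "body": {"series": [[[0,0,1],0],[[0,0,1],0],[[0,0,0],0]]}}

```text
clock: 10.5
position: [0.5298, 0.0261, 0.1159]
ee_rot: [-0.001, 0.998, 0.065, -0.021]
contact_force: [-0.1, -0.2, -2.2]
width: 0.0206
```

```bash
python3 m7.py
```

```text
t10.50 pos [0.5298 0.0261 0.1159] head 7.45 tilt [-4.120e-02 -5.000e-04 -9.991e-01] F [-0.1 -0.2 -2.2] M [ 0.05 -0.06  0.04] w 0.0206 q [-0.08  0.32  1.75 -0.    1.11 -0.21]
bar ctr [0.5308 0.0202 0.1125] end z [np.float64(0.1131), np.float64(0.1119)] err to seat in tool mm [-0.3 -0.3  0.5]
```

Call:
{"method": "carry_out", "body": {"series": [[[0,0,0.8],0],[[0,0,0],0]]}}

```text
clock: 10.67
position: [0.5299, 0.0262, 0.1161]
ee_rot: [-0.001, 0.998, 0.065, -0.02]
contact_force: [0.6, 0.5, -2.3]
width: 0.0209
```

Call:
{"method": "carry_out", "body": {"series": [[[0,0,0.8],0],[[0,0,0],0]]}}

```text
clock: 10.83
position: [0.5302, 0.0262, 0.1159]
ee_rot: [-0.001, 0.998, 0.065, -0.02]
contact_force: [-0.2, 0.4, -2.9]
width: 0.0203
```

```bash
python3 m7.py
```

```text
t10.83 pos [0.5302 0.0262 0.1159] head 7.46 tilt [-3.930e-02 -6.000e-04 -9.992e-01] F [-0.2  0.4 -2.9] M [ 0.09 -0.01  0.06] w 0.0203 q [-0.08  0.32  1.75 -0.    1.11 -0.21]
bar ctr [0.5312 0.0203 0.1125] end z [np.float64(0.113), np.float64(0.1119)] err to seat in tool mm [-0.7 -0.3  0.5]
```

Call:
{"method": "carry_out", "body": {"series": [[[0,0,1.5],0],[[0,0,1.5],0],[[0,0,0],0]]}}

```text
clock: 11.08
position: [0.5304, 0.0261, 0.1162]
ee_rot: [-0.001, 0.998, 0.065, -0.019]
contact_force: [0.1, 0.3, -3.0]
width: 0.0208
```

```bash
python3 m7.py
```

```text
t11.08 pos [0.5304 0.0261 0.1162] head 7.47 tilt [-3.720e-02 -9.000e-04 -9.993e-01] F [ 0.1  0.3 -3. ] M [-0.   -0.07 -0.01] w 0.0208 q [-0.08  0.32  1.75 -0.    1.11 -0.21]
bar ctr [0.5314 0.0202 0.1128] end z [np.float64(0.1132), np.float64(0.1123)] err to seat in tool mm [-0.8 -0.4  0.8]
```

Call:
{"method": "carry_out", "body": {"series": [[[0,0,1.5],0],[[0,0,1],0],[[0,0,0],0]], "squeeze": 20}}

```text
clock: 11.33
position: [0.5307, 0.0261, 0.1159]
ee_rot: [-0.001, 0.998, 0.065, -0.017]
contact_force: [0.2, -0.4, -1.4]
width: 0.0206
```

Call:
{"method": "carry_out", "body": {"series": [[[0,0,0],0],[[0,0,0],0],[[0,0,0],0],[[0,0,0],0]], "fingers": 26}}

```text
clock: 11.67
position: [0.5316, 0.026, 0.115]
ee_rot: [-0.0, 0.998, 0.065, -0.017]
contact_force: [0.1, 0.3, -0.0]
width: 0.0261
```

Call:
{"method": "carry_out", "body": {"series": [[[0,0,0],0],[[0,0,0],0],[[0,0,0],0],[[0,0,0],0]], "fingers": 46}}

```text
clock: 12.0
position: [0.5316, 0.026, 0.1144]
ee_rot: [-0.001, 0.998, 0.065, -0.017]
contact_force: [-0.6, -0.5, -0.3]
width: 0.046
```

```bash
python3 m7.py
```

```text
t12.00 pos [0.5316 0.026  0.1144] head 7.47 tilt [-0.0344 -0.0012 -0.9994] F [-0.6 -0.5 -0.3] M [ 0.04 -0.01  0.01] w 0.0460 q [-0.08  0.32  1.75 -0.    1.1  -0.21]
bar ctr [0.5327 0.0201 0.1109] end z [np.float64(0.1113), np.float64(0.1105)] err to seat in tool mm [-2.1 -0.7 -1. ]
```

Call:
{"method": "carry_out", "body": {"series": [[[0,0,-8],0],[[0,0,-10],0],[[0,0,-12],0],[[0,0,-12],0],[[0,0,0],0]]}}

```text
clock: 12.42
position: [0.5333, 0.026, 0.1602]
ee_rot: [-0.001, 0.998, 0.065, -0.017]
contact_force: [0.5, -0.2, 0.1]
width: 0.0461
```

Call:
{"method": "carry_out", "body": {"series": [[[-1,0,-20],0],[[0,0,-20],0],[[0,0,-20],0],[[0,0,-20],0],[[0,0,-20],0],[[0,0,-5],0],[[0,0,0],0],[[0,0,0],0]]}}

```text
clock: 13.08
position: [0.5353, 0.0261, 0.2715]
ee_rot: [-0.0, 0.998, 0.065, -0.016]
contact_force: [0.2, -0.5, 0.1]
width: 0.0464
```

```bash
python3 - <<'E'
from h import *
st(); a=cam("wrist"); hold(a,"w6"); b=cam("scene"); hold(b,"s6")
z=lambda im:cv2.resize(im,(400,300),interpolation=cv2.INTER_CUBIC)
save("v6",np.vstack([np.hstack([z(a[0]),z(b[0][215:305,265:385])]),np.hstack([z(b[0][225:261,275:323]),z(b[0][250:286,338:386])])]))
E
```

```text
t13.08 pos [0.5353 0.0261 0.2715] head 7.47 tilt [-0.0323 -0.0013 -0.9995] F [ 0.2 -0.5  0.1] M [ 0.02 -0.09 -0.02] w 0.0464 q [-0.08  0.21  1.49 -0.    1.47 -0.21]
```

View pics/v6.png

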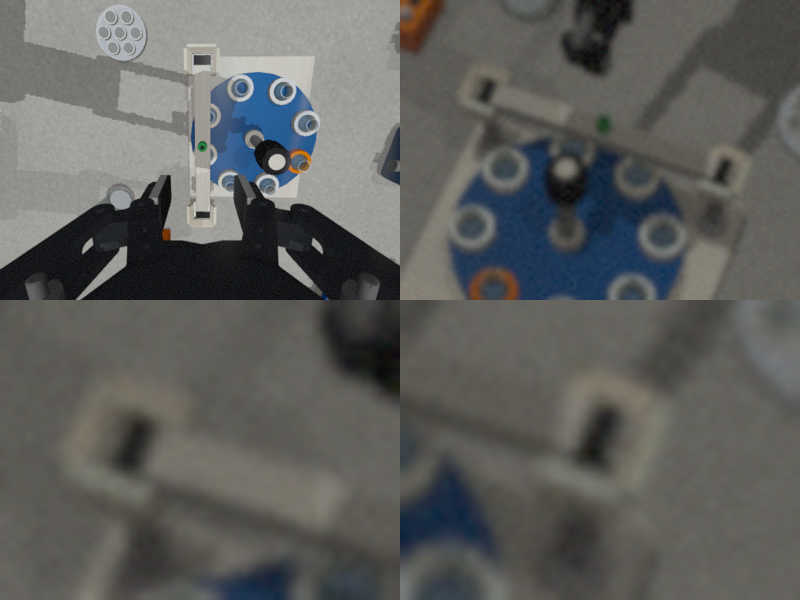

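v6: both black end bands lie inside the saddles, with walls rising on both sides, and the green stub is up at about w6 (323,234). The orange ring is at about w6 (480,258) and the knob at (435,250). Next I measure the table.

```bash
cat > m8.py <<'E'
from h import *
from scipy.optimize import least_squares
def rings(c,lo=(0,0,150),hi=(180,45,255),zr=.085,ctr=(.6145,.029)):
    hsv=cv2.cvtColor(c[0],cv2.COLOR_BGR2HSV)
    blue=cv2.inRange(hsv,(95,90,40),(130,255,255)); blue=cv2.morphologyEx(blue,cv2.MORPH_OPEN,np.ones((3,3)))
    n,l,s,_=cv2.connectedComponentsWithStats(blue)
    m=cv2.inRange(hsv,lo,hi)|cv2.inRange(hsv,(3,110,90),(20,255,255))
    n,l,s,ce=cv2.connectedComponentsWithStats(m); out=[]
    for i in range(1,n):
        if s[i,4]<30: continue
        cn,_=cv2.findContours((l==i).astype(np.uint8),cv2.RETR_EXTERNAL,cv2.CHAIN_APPROX_NONE)
        if len(cn[0])<12: continue
        e=cv2.fitEllipse(cn[0]); p=ray(c,e[0],zr)[:2]; r=np.linalg.norm(p-ctr)
        if .06<r<.11 and max(e[1])<1.6*min(e[1]): out.append((e[0],e[1],p))
    return out
def fit(c,o,zr):
    P=np.array([ray(c,e[0],zr)[:2] for e in o])
    f=lambda q:np.concatenate([P[:,0]-q[0]-q[2]*np.cos(q[3]+np.round((np.arctan2(P[:,1]-q[1],P[:,0]-q[0])-q[3])/(np.pi/4))*np.pi/4),
                               P[:,1]-q[1]-q[2]*np.sin(q[3]+np.round((np.arctan2(P[:,1]-q[1],P[:,0]-q[0])-q[3])/(np.pi/4))*np.pi/4)])
    best=min((least_squares(f,[.6145,.029,.085,a]) for a in np.linspace(0,.78,8)),key=lambda r:r.cost)
    return best.x,np.sqrt(2*best.cost/len(P))
if __name__=="__main__":
    for nm in("w6","top","scene"):
        c=load(nm); lo=(0,0,120) if nm=="scene" else (0,0,150)
        o=rings(c,lo); print(nm,len(o),[tuple(np.round(e[0]+e[1],0).astype(int)) for e in o])
        if len(o)>=4:
            for z in(.06,.08,.1): x,r=fit(c,o,z); print(z,x.round(4),"deg",np.degrees(x[3]).round(2),"rms",r.round(4))
    c=load("w6"); print("stub",ray(c,(323,234),.142))
    hsv=cv2.cvtColor(c[0],cv2.COLOR_BGR2HSV); g=np.argwhere(cv2.inRange(hsv,(45,80,30),(85,255,255))); print(g.mean(0)[::-1],ray(c,g.mean(0)[::-1],.139))
E
python3 m8.py
```

```text
w6 0 []
top 4 [(np.int64(296), np.int64(172), np.int64(12), np.int64(13)), (np.int64(281), np.int64(213), np.int64(12), np.int64(13)), (np.int64(322), np.int64(228), np.int64(13), np.int64(13)), (np.int64(298), np.int64(229), np.int64(13), np.int64(13))]
0.06 [0.6201 0.0299 0.0866 0.4505] deg 25.81 rms 0.0002
0.08 [0.6162 0.0296 0.0853 0.4505] deg 25.81 rms 0.0001
0.1 [ 0.6123  0.0294  0.0841 -0.3349] deg -19.19 rms 0.0001
scene 2 [(np.int64(337), np.int64(308), np.int64(40), np.int64(58)), (np.int64(293), np.int64(302), np.int64(12), np.int64(12))]
stub [0.53118829 0.02293948 0.142     ]
[336.36335404 322.43478261] [ 0.55430708 -0.05908284  0.139     ]
```

```bash
python3 - <<'E'
from h import *
c=load("w6"); g=cv2.cvtColor(c[0],cv2.COLOR_BGR2GRAY)
print("top end rows70-115",g[66:116,318:328].mean(1).astype(int).tolist())
print("bot end rows330-365",g[325:370,318:328].mean(1).astype(int).tolist())
h=cv2.cvtColor(c[0],cv2.COLOR_BGR2HSV); m=cv2.inRange(h,(45,80,20),(90,255,255)); n,l,s,ce=cv2.connectedComponentsWithStats(m)
for i in range(1,n):
    if s[i,4]>25: print(s[i],ce[i])
for r in(95,150,200): print(r,g[r,300:350].tolist())
E
```

```text
top end rows70-115 [155, 155, 156, 166, 185, 196, 198, 197, 190, 171, 160, 158, 159, 158, 158, 158, 159, 162, 157, 151, 182, 180, 123, 73, 67, 68, 68, 67, 68, 69, 67, 66, 67, 68, 67, 66, 73, 111, 163, 194, 198, 197, 197, 197, 197, 197, 194, 184, 173, 162]
bot end rows330-365 [181, 182, 182, 182, 182, 181, 181, 181, 181, 182, 181, 181, 166, 115, 53, 32, 35, 36, 34, 35, 34, 32, 40, 73, 126, 153, 156, 175, 176, 175, 174, 174, 175, 174, 174, 179, 184, 182, 169, 164, 163, 161, 160, 158, 160]
[317 226  14  17 162] [323.54320988 233.91358025]
95 [174, 174, 172, 175, 174, 170, 160, 175, 189, 153, 87, 56, 51, 57, 54, 57, 61, 56, 63, 64, 68, 65, 71, 68, 73, 70, 73, 75, 77, 81, 83, 86, 86, 84, 85, 91, 97, 130, 172, 178, 171, 170, 167, 169, 168, 173, 184, 191, 190, 189]
150 [135, 163, 181, 179, 151, 140, 138, 137, 138, 137, 131, 148, 157, 152, 152, 156, 158, 155, 154, 152, 153, 158, 158, 157, 156, 154, 158, 160, 155, 157, 155, 157, 156, 158, 158, 155, 141, 103, 92, 92, 91, 94, 94, 97, 101, 97, 100, 101, 99, 102]
200 [113, 118, 137, 151, 154, 153, 150, 102, 67, 51, 58, 101, 146, 154, 155, 154, 157, 153, 156, 151, 155, 155, 157, 158, 155, 157, 153, 158, 156, 152, 157, 154, 156, 157, 156, 154, 145, 161, 169, 175, 172, 167, 165, 166, 162, 156, 135, 106, 86, 82]
```

```bash
python3 - <<'E'
from h import *
c=load("w6")
p=lambda v,z:ray(c,(323,v),z)[:2]
o1,b1,b2,o2=p(69.3,.127),p(87.8,.128),p(348.7,.128),p(362.3,.127); s1=p(337.8,.128)
print(o1,b1,b2,o2,"bar len",np.linalg.norm(b1-b2),"gaps",np.linalg.norm(o1-b1),np.linalg.norm(o2-b2),"mid bar",(b1+b2)/2,"mid saddles",(o1+o2)/2,"yaw",np.degrees(np.arctan2(b2[0]-b1[0],b1[1]-b2[1])))
print("stub top",ray(c,(323.5,235),.142))
E
```

```text
[0.51368389 0.15165412] [0.5154985  0.13817105] [ 0.54634157 -0.09528269] [ 0.54840448 -0.11114887] bar len 0.2354823633586799 gaps 0.013604634164435065 0.015999728025888397 mid bar [0.53092004 0.02144418] mid saddles [0.53104419 0.02025262] yaw 7.526127562450702
stub top [0.53172127 0.02213439 0.142     ]
```

Call:
{"method": "carry_out", "body": {"series": [[[16,1.5,0],0],[[16,1.5,0],0],[[16,1.5,0],0],[[16,1.5,0],0],[[16,1.5,0],0],[[0,0,0],0]], "fingers": 75}}

```text
clock: 13.68
position: [0.6127, 0.0295, 0.2583]
ee_rot: [-0.002, 0.998, 0.065, -0.025]
contact_force: [-0.0, 0.3, -0.1]
width: 0.0751
```

Call:
{"method": "carry_out", "body": {"series": [[[0,0,0],-7],[[0,0,0],-7],[[0,0,0],-7],[[0,0,0],-7],[[0,0,0],-7],[[0,0,0],-7],[[0,0,0],-7],[[0,0,0],-7],[[0,0,0],0],[[0,0,0],0]]}}

```text
clock: 14.52
position: [0.6006, 0.0298, 0.2436]
ee_rot: [-0.023, 0.843, 0.536, -0.035]
contact_force: [-0.0, -0.1, -0.1]
width: 0.0749
```

```bash
cat > m9.py <<'E'
from h import *
s,M=st(); c=cam("wrist"); hold(c,"w7")
h=cv2.cvtColor(c[0],cv2.COLOR_BGR2HSV)
K=[.615,.029,.195]; print("knob top expected px",proj(c,K).round(0),"shift to axis",(M.T@(np.array([.615,.029,.16])-s["position"])*1000).round(1))
m=cv2.inRange(h,(0,0,140),(180,60,255)); n,l,q,ce=cv2.connectedComponentsWithStats(m)
for i in range(1,n):
    if q[i,4]>60 and np.linalg.norm(ce[i]-proj(c,K))<90: print(q[i],ce[i].round(1),ray(c,ce[i],.195).round(4))
E
python3 m9.py
```

```text
t14.52 pos [0.6006 0.0298 0.2436] head 64.92 tilt [-0.0838  0.0014 -0.9965] F [-0.  -0.1 -0.1] M [-0.03 -0.02  0.06] w 0.0749 q [-0.06  0.36  1.36 -0.    1.51 -1.2 ]
knob top expected px [335. 289.] shift to axis [ 8.2 19.7 82.1]
[326 233  25  18 150] [339.  238.4] [0.5872 0.0445 0.195 ]
```

The tool tilt has grown to 4.8°, from drift that builds up with each row. I'll test whether fast up-moves followed by moderate down-moves bring it back.

Call:
{"method": "carry_out", "body": {"series": [[[0,0,-38],0],[[0,0,-38],0],[[0,0,-38],0],[[0,0,0],0],[[0,0,0],0]]}}

```text
clock: 14.98
position: [0.6056, 0.0299, 0.3554]
ee_rot: [-0.028, 0.846, 0.53, -0.042]
contact_force: [-0.2, -0.6, -1.3]
width: 0.0751
```

```bash
python3 -c "
from h import *
st()"
```

```text
t14.98 pos [0.6056 0.0299 0.3554] head 64.26 tilt [-0.1004  0.0023 -0.9949] F [-0.2 -0.6 -1.3] M [ 0.04 -0.05  0.03] w 0.0751 q [-0.06  0.35  1.11 -0.    1.79 -1.18]
```

Call:
{"method": "carry_out", "body": {"series": [[[0,0,12],0],[[0,0,12],0],[[0,0,12],0],[[0,0,12],0],[[0,0,12],0],[[0,0,12],0],[[0,0,12],0],[[0,0,0],0],[[0,0,0],0]]}}

```text
clock: 15.73
position: [0.5928, 0.0302, 0.2623]
ee_rot: [-0.029, 0.85, 0.524, -0.045]
contact_force: [0.1, -0.1, -0.1]
width: 0.0751
```

```bash
python3 -c "
from h import *
st()"
```

```text
t15.73 pos [0.5928 0.0302 0.2623] head 63.46 tilt [-0.1071  0.0027 -0.9942] F [ 0.1 -0.1 -0.1] M [-0.01 -0.03  0.01] w 0.0751 q [-0.06  0.35  1.32 -0.    1.57 -1.17]
```

Call:
{"method": "carry_out", "body": {"series": [[[-18,-36,0],0],[[-18,-36,0],0],[[-18,-36,0],0],[[0,0,0],0],[[0,0,0],0]]}}

```text
clock: 16.15
position: [0.4684, 0.0303, 0.2716]
ee_rot: [-0.031, 0.851, 0.522, -0.048]
contact_force: [0.7, -0.4, 0.1]
width: 0.0753
```

```bash
python3 -c "
from h import *
s,_=st();print(s['effort'],s['qpos'][[1,2,4]],s['qpos'][[1,2,4]].sum()-np.pi)"
```

```text
t16.15 pos [0.4684 0.0303 0.2716] head 63.25 tilt [-0.1135  0.003  -0.9935] F [ 0.7 -0.4  0.1] M [ 0.01 -0.05 -0.01] w 0.0753 q [-0.08  0.16  1.57 -0.01  1.53 -1.18]
[ 1.91685590e-01 -3.51199043e+01 -2.34712279e+01 -2.98879459e-02
  8.89844131e-01 -8.99302162e-03] [0.15819715 1.56805391 1.52892343] 0.11358183289397505
```

Call:
{"method": "carry_out", "body": {"series": [[[0,0,1],0],[[0,0,1],0],[[0,0,1],0],[[0,0,1],0],[[0,0,0],0]]}}

```text
clock: 16.57
position: [0.4718, 0.0302, 0.2689]
ee_rot: [-0.029, 0.851, 0.522, -0.045]
contact_force: [-0.6, -0.0, 0.7]
width: 0.0747
```

```bash
python3 -c "
from h import *
s,_=st();print(s['effort'],s['qpos'][[1,2,4]],s['qpos'][[1,2,4]].sum()-np.pi)"
```

```text
t16.57 pos [0.4718 0.0302 0.2689] head 63.17 tilt [-0.108   0.0027 -0.9941] F [-0.6 -0.   0.7] M [ 0.01 -0.01 -0.02] w 0.0747 q [-0.08  0.16  1.57 -0.01  1.52 -1.18]
[ 2.04453128e-02 -3.49020910e+01 -2.44788355e+01 -3.21473996e-02
  5.91499005e-01 -2.37591621e-05] [0.16158217 1.5700357  1.51810639] 0.10813160053981274
```

Call:
{"method": "carry_out", "body": {"series": [[[0,0,0.5],0],[[0,0,-0.5],0],[[0,0,0.5],0],[[0,0,-0.5],0],[[0,0,0.5],0],[[0,0,-0.5],0],[[0,0,0.5],0],[[0,0,-0.5],0],[[0,0,0.5],0],[[0,0,-0.5],0]]}}

```text
clock: 17.4
position: [0.4734, 0.03, 0.2677]
ee_rot: [-0.03, 0.851, 0.522, -0.046]
contact_force: [-0.3, 0.2, -0.3]
width: 0.0749
```

```bash
python3 -c "
from h import *
s,_=st();print(s['effort'],s['qpos'][[1,2,4]],s['qpos'][[1,2,4]].sum()-np.pi)"
```

```text
t17.40 pos [0.4734 0.03   0.2677] head 63.16 tilt [-0.1098  0.0028 -0.9939] F [-0.3  0.2 -0.3] M [ 0.02 -0.08  0.02] w 0.0749 q [-0.08  0.17  1.57 -0.01  1.52 -1.18]
[-2.62748108e-04 -3.48107421e+01 -2.44891030e+01 -3.23125126e-02
  5.70195112e-01  4.96803204e-05] [0.16563262 1.5681629  1.51773714] 0.10994000816381089
```

Call:
{"method": "carry_out", "body": {"series": [[[0,0,10],0],[[0,0,-10],0],[[0,0,10],0],[[0,0,-10],0],[[0,0,10],0],[[0,0,-10],0],[[0,0,10],0],[[0,0,-10],0],[[0,0,10],0],[[0,0,-10],0]]}}

```text
clock: 18.23
position: [0.4723, 0.0301, 0.2686]
ee_rot: [-0.031, 0.851, 0.522, -0.047]
contact_force: [-0.8, -0.5, -0.3]
width: 0.0749
```

```bash
python3 -c "
from h import *
s,_=st();print(s['effort'],s['qpos'][[1,2,4]],s['qpos'][[1,2,4]].sum()-np.pi)"
```

```text
t18.23 pos [0.4723 0.0301 0.2686] head 63.17 tilt [-0.1126  0.003  -0.9936] F [-0.8 -0.5 -0.3] M [-0.04 -0.01 -0.01] w 0.0749 q [-0.08  0.17  1.57 -0.01  1.52 -1.18]
[ 7.25814840e-02 -3.65230823e+01 -2.54336268e+01 -2.72843486e-02
 -5.80249121e-02  5.47055770e-04] [0.16511045 1.56676023 1.52245219] 0.11273021528712324
```

Call:
{"method": "carry_out", "body": {"series": [[[-15,-30,0],0],[[-15,-30,0],0],[[-15,-30,0],0],[[0,0,0],0],[[0,0,0],0]]}}

```text
clock: 18.65
position: [0.3716, 0.0306, 0.2824]
ee_rot: [-0.029, 0.851, 0.522, -0.045]
contact_force: [0.5, 0.7, -0.4]
width: 0.0748
```

Call:
{"method": "carry_out", "body": {"series": [[[0,0,15],0],[[0,0,15],0],[[0,0,15],0],[[0,0,15],0],[[0,0,15],0],[[0,0,15],0],[[0,0,15],0],[[0,0,15],0],[[0,0,0],0],[[0,0,0],0]]}}

```text
clock: 19.48
position: [0.3696, 0.0302, 0.1625]
ee_rot: [-0.025, 0.852, 0.522, -0.04]
contact_force: [0.8, 0.3, -0.4]
width: 0.0749
```

```bash
cat > s.py <<'E'
from h import *
s,_=st();print(s['effort'].round(2),s['qpos'][[1,2,4]],s['qpos'][[1,2,4]].sum()-np.pi)
E
python3 s.py
```

```text
t19.48 pos [0.3696 0.0302 0.1625] head 63.12 tilt [-0.0944  0.0017 -0.9955] F [ 0.8  0.3 -0.4] M [-0.02 -0.09  0.02] w 0.0749 q [-0.1   0.08  1.95 -0.01  1.21 -1.2 ]
[  0.03 -25.48 -20.3   -0.04   0.57  -0.  ] [0.07536689 1.95039112 1.21008325] 0.09424860705228966
```

Call:
{"method": "carry_out", "body": {"series": [[[0,0,1],0],[[0,0,-1],0],[[0,0,1],0],[[0,0,-1],0],[[0,0,1],0],[[0,0,-1],0],[[0,0,1],0],[[0,0,-1],0],[[0,0,0],0],[[0,0,0],0]]}}

```text
clock: 20.32
position: [0.3742, 0.0298, 0.1667]
ee_rot: [-0.023, 0.852, 0.522, -0.036]
contact_force: [0.4, -0.5, 0.3]
width: 0.0746
```

```bash
python3 s.py
```

```text
t20.32 pos [0.3742 0.0298 0.1667] head 63.10 tilt [-8.570e-02  8.000e-04 -9.963e-01] F [ 0.4 -0.5  0.3] M [-0.01 -0.05 -0.03] w 0.0746 q [-0.1   0.07  1.94 -0.01  1.21 -1.2 ]
[ -0.   -25.98 -21.46  -0.04   0.46   0.  ] [0.0730211  1.94052073 1.21348882] 0.08543799322955792
```

Jiggling close in and low drives the tilt back at about +0.001/row. I'll go a bit lower and nearer and repeat.

Call:
{"method": "carry_out", "body": {"series": [[[-7,-13,15],0],[[-7,-13,15],0],[[-7,-13,15],0],[[0,0,15],0],[[0,0,5],0],[[0,0,2],0],[[0,0,2],0],[[0,0,2],0],[[0,0,2],0],[[0,0,0],0]]}}

```text
clock: 21.15
position: [0.3267, 0.0284, 0.0971]
ee_rot: [-0.02, 0.852, 0.522, -0.033]
contact_force: [0.9, 0.2, -0.7]
width: 0.0752
```

```bash
python3 s.py
```

```text
t21.15 pos [0.3267 0.0284 0.0971] head 63.10 tilt [-0.0776  0.     -0.997 ] F [ 0.9  0.2 -0.7] M [0.05 0.01 0.01] w 0.0752 q [-0.12  0.08  2.14 -0.01  0.99 -1.21]
[-1.000e-02 -2.300e+01 -1.792e+01 -4.000e-02  3.800e-01  0.000e+00] [0.08192769 2.14201682 0.99478609] 0.07713794706759547
```

Call:
{"method": "carry_out", "body": {"series": [[[-0.5,-1,0.5],0],[[-0.5,-1,0.5],0],[[-0.5,-1,0.5],0],[[-0.5,-1,0.5],0],[[-0.5,-1,0.5],0],[[-0.5,-1,0.5],0],[[-0.5,-1,0.5],0],[[-0.5,-1,0.5],0],[[-0.5,-1,0.5],0],[[0,0,0],0]]}}

```text
clock: 21.98
position: [0.3169, 0.0283, 0.0941]
ee_rot: [-0.019, 0.852, 0.522, -0.032]
contact_force: [-0.2, 0.2, -1.6]
width: 0.0753
```

```bash
python3 s.py
```

```text
t21.98 pos [0.3169 0.0283 0.0941] head 63.11 tilt [-7.440e-02 -4.000e-04 -9.972e-01] F [-0.2  0.2 -1.6] M [-0.01 -0.06  0.04] w 0.0753 q [-0.12  0.07  2.17 -0.01  0.98 -1.21]
[-2.000e-02 -2.210e+01 -1.783e+01 -4.000e-02  3.800e-01 -0.000e+00] [0.06993847 2.16587753 0.97969787] 0.0739212154711466
```

Call:
{"method": "carry_out", "body": {"series": [[[0,0,-40],0],[[0,0,-40],0],[[0,0,-40],0],[[0,0,0],0]]}}

```text
clock: 22.32
position: [0.3228, 0.0287, 0.2162]
ee_rot: [-0.023, 0.852, 0.522, -0.036]
contact_force: [0.7, -1.0, 0.6]
width: 0.075
```

```bash
python3 s.py
```

```text
t22.32 pos [0.3228 0.0287 0.2162] head 63.11 tilt [-0.0847  0.001  -0.9964] F [ 0.7 -1.   0.6] M [-0.01 -0.09 -0.06] w 0.0750 q [-0.12 -0.05  1.94 -0.01  1.34 -1.21]
[  0.24 -20.67 -21.92  -0.04   1.54  -0.  ] [-0.05481636  1.93614012  1.34462642] 0.08435752569480393
```

Call:
{"method": "carry_out", "body": {"series": [[[0,0,12],0],[[0,0,12],0],[[0,0,12],0],[[0,0,12],0],[[0,0,12],0],[[0,0,12],0],[[0,0,12],0],[[0,0,12],0],[[0,0,12],0],[[0,0,0],0]]}}

```text
clock: 23.15
position: [0.3172, 0.0284, 0.1071]
ee_rot: [-0.019, 0.852, 0.522, -0.031]
contact_force: [-0.6, -1.0, -0.5]
width: 0.0748
```

```bash
python3 s.py
```

```text
t23.15 pos [0.3172 0.0284 0.1071] head 63.10 tilt [-7.180e-02 -5.000e-04 -9.974e-01] F [-0.6 -1.  -0.5] M [-0.01  0.01 -0.01] w 0.0748 q [-0.12  0.05  2.15 -0.01  1.02 -1.21]
[-7.000e-02 -2.138e+01 -1.905e+01 -4.000e-02  1.000e-02  0.000e+00] [0.04940884 2.14544591 1.01805264] 0.07131473337230165
```

Call:
{"method": "carry_out", "body": {"series": [[[0,1,0],0],[[0,-1,0],0],[[0,1,0],0],[[0,-1,0],0],[[0,1,0],0],[[0,-1,0],0],[[0,1,0],0],[[0,-1,0],0],[[0,1,0],0],[[0,-1,0],0]]}}

```text
clock: 23.98
position: [0.3198, 0.0281, 0.1096]
ee_rot: [-0.017, 0.852, 0.522, -0.029]
contact_force: [-0.2, 0.2, -0.6]
width: 0.0752
```

```bash
python3 s.py
```

```text
t23.98 pos [0.3198 0.0281 0.1096] head 63.09 tilt [-0.0662 -0.0012 -0.9978] F [-0.2  0.2 -0.6] M [ 0.03 -0.08  0.01] w 0.0752 q [-0.12  0.05  2.14 -0.01  1.02 -1.21]
[-5.000e-02 -2.152e+01 -1.845e+01 -5.000e-02  4.200e-01 -2.000e-02] [0.04630787 2.14029059 1.02061297] 0.06561878208430816
```

Call:
{"method": "carry_out", "body": {"series": [[[11,22,16],0],[[11,22,16],0],[[11,22,16],0],[[11,22,16],0],[[0,0,0],0]]}}

```text
clock: 24.4
position: [0.4178, 0.0274, 0.0378]
ee_rot: [-0.015, 0.852, 0.522, -0.026]
contact_force: [1.3, 0.2, -0.0]
width: 0.0751
```

```bash
python3 s.py
```

```text
t24.40 pos [0.4178 0.0274 0.0378] head 63.07 tilt [-0.06   -0.0019 -0.9982] F [ 1.3  0.2 -0. ] M [ 0.01 -0.03 -0.03] w 0.0751 q [-0.09  0.29  2.06 -0.01  0.85 -1.19]
[ 9.000e-02 -3.230e+01 -1.444e+01 -1.000e-02  3.200e-01  3.000e-02] [0.28698301 2.0639272  0.85027635] 0.059593911045390247
```

Call:
{"method": "carry_out", "body": {"series": [[[0,0,1],0],[[0,0,-1],0],[[0,0,1],0],[[0,0,-1],0],[[0,0,1],0],[[0,0,-1],0],[[0,0,1],0],[[0,0,-1],0],[[0,0,1],0],[[0,0,-1],0]]}}

```text
clock: 25.23
position: [0.4137, 0.0278, 0.0398]
ee_rot: [-0.015, 0.852, 0.523, -0.027]
contact_force: [0.4, 0.1, 0.4]
width: 0.0748
```

```bash
python3 s.py
```

```text
t25.23 pos [0.4137 0.0278 0.0398] head 63.08 tilt [-0.0621 -0.0018 -0.9981] F [0.4 0.1 0.4] M [-0.02 -0.01 -0.02] w 0.0748 q [-0.09  0.28  2.07 -0.01  0.85 -1.19]
[-2.000e-02 -3.280e+01 -1.568e+01 -3.000e-02  2.400e-01  0.000e+00] [0.27989697 2.06839594 0.85499225] 0.06169249902904195
```

Call:
{"method": "carry_out", "body": {"series": [[[0,0,-18],0],[[0,0,-18],0],[[0,0,-18],0],[[0,0,-18],0],[[0,0,-18],0],[[0,0,-18],0],[[0,0,0],0]]}}

```text
clock: 25.82
position: [0.419, 0.0281, 0.1515]
ee_rot: [-0.017, 0.852, 0.522, -0.029]
contact_force: [1.2, 0.3, 0.0]
width: 0.0752
```

```bash
python3 s.py
```

```text
t25.82 pos [0.419  0.0281 0.1515] head 63.08 tilt [-0.0669 -0.0013 -0.9978] F [1.2 0.3 0. ] M [-0.01 -0.02 -0.02] w 0.0752 q [-0.09  0.14  1.9  -0.01  1.17 -1.19]
[ 1.300e-01 -3.024e+01 -2.016e+01 -3.000e-02  9.000e-01 -0.000e+00] [0.14484524 1.89633499 1.16700506] 0.06659262857576032
```

Call:
{"method": "carry_out", "body": {"series": [[[0,0,12],0],[[0,0,12],0],[[0,0,12],0],[[0,0,12],0],[[0,0,12],0],[[0,0,12],0],[[0,0,12],0],[[0,0,12],0],[[0,0,6],0],[[0,0,0],0]]}}

```text
clock: 26.65
position: [0.4102, 0.0281, 0.0426]
ee_rot: [-0.017, 0.852, 0.522, -0.029]
contact_force: [0.4, -1.1, -0.1]
width: 0.0748
```

```bash
python3 s.py
```

```text
t26.65 pos [0.4102 0.0281 0.0426] head 63.08 tilt [-0.0669 -0.0013 -0.9978] F [ 0.4 -1.1 -0.1] M [ 0.05 -0.07  0.03] w 0.0748 q [-0.09  0.27  2.07 -0.01  0.87 -1.19]
[-4.000e-02 -3.231e+01 -1.573e+01 -3.000e-02  2.100e-01  0.000e+00] [0.27350534 2.06855639 0.86605843] 0.06652751592793082
```

Enough on this: I accept about 4° of tilt. The rows start from the measured pose, so the knob grip itself should pull the tilt in. Going up, then out to the knob.

Call:
{"method": "carry_out", "body": {"series": [[[0,0,-25],0],[[0,0,-25],0],[[0,0,-25],0],[[0,0,-25],0],[[0,0,-25],0],[[0,0,-25],0],[[0,0,-25],0],[[0,0,-25],0],[[0,0,0],0]]}}

```text
clock: 27.4
position: [0.422, 0.0286, 0.2513]
ee_rot: [-0.019, 0.852, 0.522, -0.031]
contact_force: [1.2, -1.1, 1.2]
width: 0.0753
```

Call:
{"method": "carry_out", "body": {"series": [[[17,35,0],0],[[17,35,0],0],[[17,35,0],0],[[17,35,0],0],[[10,20,0],0],[[0,0,0],0],[[0,0,0],0]]}}

```text
clock: 27.98
position: [0.6029, 0.026, 0.2375]
ee_rot: [-0.018, 0.852, 0.522, -0.031]
contact_force: [0.7, 0.3, -0.1]
width: 0.0752
```

```bash
python3 m9.py; python3 - <<'E'
from h import *
c=load("w7"); o=proj(c,[.615,.029,.195]); print(o)
h=cv2.cvtColor(c[0],cv2.COLOR_BGR2HSV); m=cv2.inRange(h,(45,60,20),(90,255,255)); n,l,s,ce=cv2.connectedComponentsWithStats(m)
for i in range(1,n):
    if s[i,4]>25: print("green",s[i,4],ce[i],ray(c,ce[i],.14))
E
```

```text
t27.98 pos [0.6029 0.026  0.2375] head 63.10 tilt [-0.0713 -0.001  -0.9975] F [ 0.7  0.3 -0.1] M [-0.01 -0.02  0.01] w 0.0752 q [-0.07  0.36  1.37 -0.01  1.48 -1.17]
knob top expected px [340. 285.] shift to axis [10.8 14.3 76.4]
[326 228  23  10 124] [337.5 232.2] [0.5857 0.0422 0.195 ]
[338 277   8  12  64] [341.3 282.7] [0.6141 0.0306 0.195 ]
[388 276  40  40 467] [402.5 292.1] [0.6353 0.0606 0.195 ]
[339.57055471 285.18647978]
green 239 [278.25941423 164.88702929] [0.53176515 0.02181448 0.14      ]
green 185 [ 25.59459459 194.08648649] [ 0.46446917 -0.15847987  0.14      ]
green 174 [ 24.21264368 222.77586207] [ 0.48160663 -0.17289041  0.14      ]
```

View pics/w7.png

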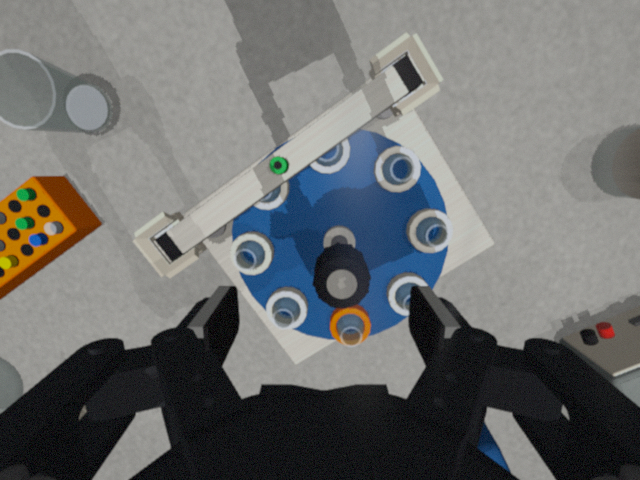

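w7: the knob top at (342,285) is where predicted. Orange ring at (350,327), and the bar ends are in both saddles. Moving over the axis and down.

Call:
{"method": "carry_out", "body": {"series": [[[6,7,2],0],[[6,7,8],0],[[0.7,1.3,11],0],[[0.7,1.3,11],0],[[0.7,1.3,11],0],[[0,0,0],0],[[0,0,0],0]]}}

```text
clock: 28.62
position: [0.6177, 0.0317, 0.1889]
ee_rot: [-0.019, 0.852, 0.523, -0.032]
contact_force: [0.2, -0.2, 1.3]
width: 0.075
```

```bash
cat > m10.py <<'E'
from h import *
s,M=st(); g=s["position"]-M[:,2]*.019; print("grasp pt",g.round(4),"shift to knob (.615,.029,.176)",(M.T@(np.array([.615,.029,.176])-g)*1000).round(1))
E
python3 m10.py
```

```text
t28.62 pos [0.6177 0.0317 0.1889] head 63.14 tilt [-7.480e-02 -7.000e-04 -9.972e-01] F [ 0.2 -0.2  1.3] M [ 0.01 -0.06  0.06] w 0.0750 q [-0.06  0.41  1.41 -0.01  1.4  -1.16]
grasp pt [0.6191 0.0317 0.2078] shift to knob (.615,.029,.176) [-3.2 -0.3 32. ]
```

Call:
{"method": "carry_out", "body": {"series": [[[-1.5,0,9],0],[[-1,0,9],0],[[0,0,8],0],[[0,0,3],0],[[0,0,0],0],[[0,0,0],0]]}}

```text
clock: 29.12
position: [0.613, 0.0293, 0.1578]
ee_rot: [-0.019, 0.852, 0.523, -0.032]
contact_force: [1.0, 0.7, -0.5]
width: 0.0751
```

```bash
python3 m10.py
```

```text
t29.12 pos [0.613  0.0293 0.1578] head 63.14 tilt [-7.450e-02 -8.000e-04 -9.972e-01] F [ 1.   0.7 -0.5] M [-0.05 -0.01 -0.05] w 0.0751 q [-0.06  0.42  1.47 -0.01  1.32 -1.16]
grasp pt [0.6144 0.0293 0.1767] shift to knob (.615,.029,.176) [0.  0.7 0.7]
```

Centred. Closing on the knob.

Call:
{"method": "carry_out", "body": {"series": [[[0,0,0],0],[[0,0,0],0],[[0,0,0],0],[[0,0,0],0],[[0,0,0],0],[[0,0,0],0],[[0,0,0],0],[[0,0,0],0]], "fingers": 20, "squeeze": 40}}

```text
clock: 29.78
position: [0.614, 0.0298, 0.1589]
ee_rot: [-0.019, 0.852, 0.522, -0.03]
contact_force: [-1.2, -1.7, -1.9]
width: 0.0333
```

Call:
{"method": "carry_out", "body": {"series": [[[0,0,0],3],[[0,0,-0.5],6],[[0,0,-0.5],6],[[0,0,-0.5],6],[[0,0,0],0]]}}

```text
clock: 30.2
position: [0.6138, 0.0296, 0.159]
ee_rot: [-0.015, 0.936, 0.349, -0.033]
contact_force: [-5.0, -3.2, 0.6]
width: 0.0335
```

```bash
python3 m10.py
```

```text
t30.20 pos [0.6138 0.0296 0.159 ] head 40.96 tilt [-0.0712  0.0045 -0.9975] F [-5.  -3.2  0.6] M [ 1.28 -1.1   0.06] w 0.0335 q [-0.06  0.42  1.47 -0.    1.32 -0.78]
grasp pt [0.6152 0.0295 0.1779] shift to knob (.615,.029,.176) [-0.4  0.4  1.9]
```

Call:
{"method": "carry_out", "body": {"series": [[[0,0,-0.5],6],[[0,0,-0.5],6],[[0,0,-0.5],6],[[0,0,-0.5],6],[[0,0,-0.5],6],[[0,0,-0.5],6],[[0,0,-0.5],6],[[0,0,-0.5],6],[[0,0,0],0]]}}

```text
clock: 30.95
position: [0.613, 0.0293, 0.1594]
ee_rot: [0.0, 0.996, -0.083, -0.034]
contact_force: [-2.9, 0.7, 1.0]
width: 0.0336
```

```bash
python3 m10.py
```

```text
t30.95 pos [0.613  0.0293 0.1594] head -9.57 tilt [-0.0681  0.0057 -0.9977] F [-2.9  0.7  1. ] M [ 0.06 -1.19 -0.  ] w 0.0336 q [-0.07  0.42  1.48  0.    1.32  0.1 ]
grasp pt [0.6143 0.0292 0.1783] shift to knob (.615,.029,.176) [0.9 0.1 2.3]
```

Call:
{"method": "carry_out", "body": {"series": [[[0,0,-0.5],6],[[0,0,-0.5],6],[[0,0,-0.5],6],[[0,0,-0.5],6],[[0,0,-0.5],6],[[0,0,-0.5],6],[[0,0,-0.5],6],[[0,0,-0.5],6],[[0,0,0],0]]}}

```text
clock: 31.7
position: [0.612, 0.0297, 0.1596]
ee_rot: [0.017, 0.874, -0.485, -0.031]
contact_force: [-1.1, 1.7, -0.5]
width: 0.0333
```

```bash
python3 m10.py
```

```text
t31.70 pos [0.612  0.0297 0.1596] head -58.19 tilt [-7.050e-02 -1.000e-04 -9.975e-01] F [-1.1  1.7 -0.5] M [-0.39 -0.46 -0.02] w 0.0333 q [-0.06  0.42  1.48 -0.    1.32  0.95]
grasp pt [0.6134 0.0297 0.1785] shift to knob (.615,.029,.176) [ 1.5 -1.2  2.4]
```

Call:
{"method": "carry_out", "body": {"series": [[[0,0,-0.5],6],[[0,0,-0.5],6],[[0,0,-0.5],6],[[0,0,-0.5],6],[[0,0,-0.5],6],[[0,0,0],0],[[0,0,0],0]]}}

```text
clock: 32.28
position: [0.6117, 0.0303, 0.1597]
ee_rot: [0.026, 0.722, -0.69, -0.027]
contact_force: [0.0, -0.6, -1.9]
width: 0.0328
```

```bash
python3 m10.py; python3 - <<'E'
from h import *
a=cam("wrist"); hold(a,"w8"); b=cam("top"); hold(b,"t8"); s=cam("scene"); hold(s,"s8")
z=lambda im:cv2.resize(im,(400,300),interpolation=cv2.INTER_CUBIC)
save("v8",np.vstack([np.hstack([z(a[0]),z(b[0][150:250,245:378])]),np.hstack([z(s[0][225:330,250:390]),z(s[0][235:280,295:355])])]))
E
```

```text
t32.28 pos [0.6117 0.0303 0.1597] head -87.40 tilt [-7.450e-02 -7.000e-04 -9.972e-01] F [ 0.  -0.6 -1.9] M [ 0.28 -0.19 -0.02] w 0.0328 q [-0.06  0.42  1.47 -0.01  1.33  1.47]
grasp pt [0.6131 0.0303 0.1786] shift to knob (.615,.029,.176) [ 1.4 -2.   2.5]
```

View pics/v8.png

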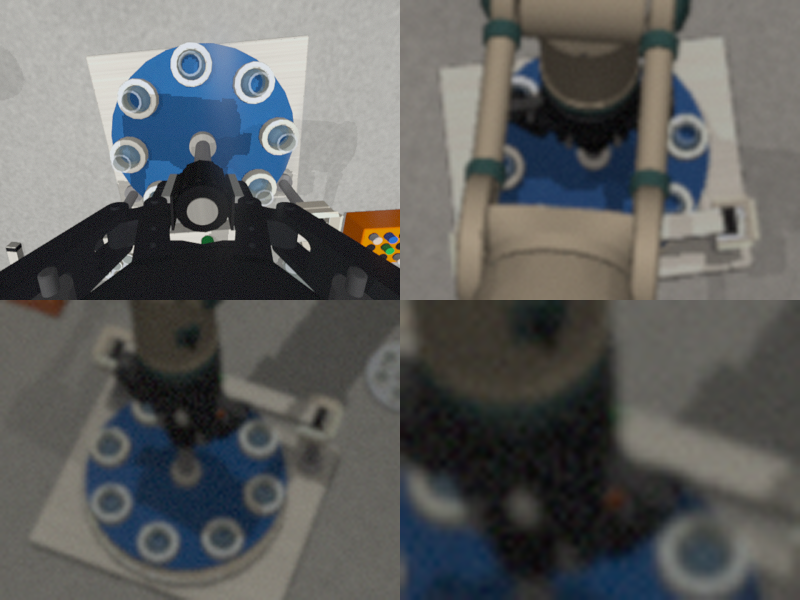

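v8: the table has turned. Grey rings are visible at about w8 (304,102), (411,134), (445,219), (221,160), (205,248), with the orange at the bar. Measuring the ring angle against w7 from before the turn.

```bash
cat > m11.py <<'E'
from m8 import *
def rb(c):
    h=cv2.cvtColor(c[0],cv2.COLOR_BGR2HSV); m=cv2.inRange(h,(95,110,40),(125,255,255))
    n,l,s,ce=cv2.connectedComponentsWithStats(m); i=1+np.argmax(s[1:,4]); b=(l==i).astype(np.uint8)
    cn,hi=cv2.findContours(b,cv2.RETR_CCOMP,cv2.CHAIN_APPROX_NONE); out=[]
    for k,q in zip(cn,hi[0]):
        if q[3]<0 or len(k)<40: continue
        hull=cv2.convexHull(k); e=cv2.fitEllipse(k); p=ray(c,e[0],.0855)[:2]; r=np.linalg.norm(p-[.6155,.0295])
        if .07<r<.1 and max(e[1])<1.35*min(e[1]) and cv2.contourArea(k)>.93*cv2.contourArea(hull): out.append((e[0],e[1],p))
    return out
import sys
for nm in sys.argv[1:]:
    c=load(nm); o=rb(c); print(nm,[tuple(np.round(e[0]+e[1]).astype(int).tolist()) for e in o])
    if len(o)>1:
        x,r=fit(c,o,.0855); print(x.round(4),"deg mod45",(np.degrees(x[3])%45).round(2),"rms",r.round(4))
E
python3 m11.py w6 w7 w8 t8 top
```

```text
w6 []
w7 []
w8 []
t8 []
top []
```

```bash
cat > m11.py <<'E'
from m8 import *
import sys
def rb(c,w=.0245):
    # candidate ring pixels: unsaturated/bright, inside projected annulus 60..108 mm of the table, per blob enclosing circle
    f=c[0]; h=cv2.cvtColor(f,cv2.COLOR_BGR2HSV); ctr=np.array([.6155,.0295])
    m=((h[...,1]<75)&(h[...,2]>110)).astype(np.uint8)|(cv2.inRange(h,(3,110,90),(20,255,255))>0).astype(np.uint8)
    v,u=np.nonzero(m); K,Rw,t=c[1:]; o=-Rw.T@t; d=(np.linalg.inv(K)@np.stack([u,v,np.ones_like(u)]).astype(float)); d=Rw.T@d
    P=(o[:,None]+d*((.0855-o[2])/d[2]))[:2].T; r=np.linalg.norm(P-ctr,axis=1)
    k=(r>.060)&(r<.1075); mm=np.zeros_like(m); mm[v[k],u[k]]=1
    mm=cv2.morphologyEx(mm,cv2.MORPH_OPEN,np.ones((2,2),np.uint8))
    n,l,s,ce=cv2.connectedComponentsWithStats(mm,connectivity=4); out=[]
    for i in range(1,n):
        if s[i,4]<25: continue
        cn,_=cv2.findContours((l==i).astype(np.uint8),cv2.RETR_EXTERNAL,cv2.CHAIN_APPROX_NONE); k=cv2.convexHull(np.vstack(cn))
        if len(k)<6: continue
        e=cv2.fitEllipse(k); p=ray(c,e[0],.0855)[:2]
        a,b=ray(c,(e[0][0]-max(e[1])/2,e[0][1]),.0855),ray(c,(e[0][0]+max(e[1])/2,e[0][1]),.0855); D=np.linalg.norm(a-b)
        if "-v" in sys.argv: print(np.round(e[0]),np.round(e[1],1),round(D,4),np.linalg.norm(p-ctr).round(4))
        if .036<D<.048 and max(e[1])<1.25*min(e[1]) and .075<np.linalg.norm(p-ctr)<.095: out.append((e[0],e[1],p))
    return out
for nm in [a for a in sys.argv[1:] if a[0]!="-"]:
    c=load(nm); o=rb(c); print(nm,[tuple(np.round(e[0]+e[1]).astype(int).tolist()) for e in o])
    if len(o)>1:
        x,r=fit(c,o,.0855); print(x.round(4),"deg mod45",(np.degrees(x[3])%45).round(2),"rms",r.round(4))
E
python3 m11.py w7 top; python3 m11.py w8 s8 -v
```

```text
w7 [(409, 296, 39, 43)]
top [(340, 211, 15, 17), (281, 214, 14, 17), (323, 229, 15, 16), (299, 230, 15, 16)]
[0.613  0.027  0.0862 0.4508] deg mod45 25.83 rms 0.0005
[326. 213.] [309.6 323.7] 0.2123 0.0167
[211. 247.] [ 4.9 16.8] 0.0114 0.0777
[235. 311.] [18.3 55.9] 0.0408 0.0871
[269. 320.] [ 9.5 12.9] 0.0095 0.0766
[380. 319.] [ 8.6 13.5] 0.0099 0.0758
[325. 339.] [42.8 49.6] 0.0374 0.0815
[359. 357.] [16.8 21.2] 0.0163 0.1011
[287. 359.] [ 8.4 15.5] 0.012 0.1038
w8 [(325, 339, 43, 50)]
[284. 274.] [ 5.6 18.5] 0.0551 0.0948
s8 []
```

```bash
cat > m12.py <<'E'
from m8 import *
import sys
def run(nm,seeds,rad):
    c=load(nm); h=cv2.cvtColor(c[0],cv2.COLOR_BGR2HSV); out=[]
    sat=cv2.medianBlur(h[...,1],3)
    for s in seeds:
        # outer edge: last white->blue saturation jump along radial lines, ellipse fit with robust pass
        pts=[]
        for a in np.linspace(0,2*np.pi,90,endpoint=False):
            rr=np.arange(rad*.7,rad*1.3,.25); x=s[0]+rr*np.cos(a); y=s[1]+rr*np.sin(a)
            p=cv2.remap(sat,x.astype(np.float32)[None],y.astype(np.float32)[None],cv2.INTER_LINEAR)[0].astype(float)
            g=p[4:]-p[:-4]; k=np.argmax(g)
            if g[k]>50: pts.append((x[k+2],y[k+2]))
        pts=np.array(pts,np.float32)
        if len(pts)<30: continue
        for _ in range(4):
            e=cv2.fitEllipseDirect(pts); r=np.linalg.norm(pts-e[0],axis=1); md=np.median(r); q=abs(r-md)<max(1.5,2*np.median(abs(r-md)))
            if q.sum()<25: break
            pts=pts[q]
        out.append((e[0],e[1])); print(" ",np.round(e[0],1),np.round(e[1],1),len(pts))
    for z in(.0755,.0855,.0955):
        x,r=fit(c,out,z); print(nm,z,x.round(4),"deg mod45 %.2f"%(np.degrees(x[3])%45),"rms",r.round(4))
run("w7",[(397,168),(429,231),(252,254),(287,310)],24)
run("w8",[(304,102),(411,134),(445,219),(221,160),(205,248)],34)
E
python3 m12.py
```

```text
[397.1 168.8] [46.6 48. ] 70
  [429.3 230.3] [45.1 47.2] 66
  [251.4 252.9] [43.7 45.1] 66
  [286.5 308.2] [42.2 44.6] 60
w7 0.0755 [0.6146 0.0306 0.085  0.4529] deg mod45 25.95 rms 0.0002
w7 0.0855 [ 0.6127  0.0314  0.0823 -0.3325] deg mod45 25.95 rms 0.0002
w7 0.0955 [0.6107 0.0322 0.0795 0.4529] deg mod45 25.95 rms 0.0002
  [305.5 102.6] [67.4 72.4] 60
  [406.3 131.8] [66.1 70.1] 67
  [445.6 217.7] [61.3 63. ] 64
  [220.2 157.6] [64.8 68. ] 70
  [206.4 247.5] [59.2 61.1] 61
w8 0.0755 [0.6151 0.0302 0.0849 0.9642] deg mod45 10.25 rms 0.0004
w8 0.0855 [0.6184 0.0303 0.0811 0.1788] deg mod45 10.25 rms 0.0004
w8 0.0955 [0.6217 0.0305 0.0773 0.1788] deg mod45 10.25 rms 0.0003
```

Table heading is now 190.25° (the ring fit and the tool's own turn agree). The hole lies at about 186.4° from the axis, so I turn a further 3.8°.

Call:
{"method": "carry_out", "body": {"series": [[[0,0,-0.3],2],[[0,0,-0.3],1.9],[[0,0,0],0],[[0,0,0],0],[[0,0,0],0],[[0,0,0],0]]}}

```text
clock: 32.93
position: [0.6117, 0.0304, 0.1597]
ee_rot: [-0.026, -0.701, 0.712, 0.027]
contact_force: [-0.6, -0.5, -2.8]
width: 0.033
```

```bash
python3 m10.py; python3 -c "
from h import *
c=cam('wrist'); hold(c,'w9')
h=cv2.cvtColor(c[0],cv2.COLOR_BGR2HSV); m=cv2.inRange(h,(45,60,20),(90,255,255)); n,l,s,ce=cv2.connectedComponentsWithStats(m)
for i in range(1,n):
    if s[i,4]>40: print('green',s[i],ce[i].round(1),ray(c,ce[i],.139).round(4))
"; sed -i 's/^run.*//' m12.py; echo 'run("w9",[(316,102),(413,139),(445,228),(231,150),(206,235)],34)' >> m12.py; python3 m12.py
```

```text
t32.93 pos [0.6117 0.0304 0.1597] head -90.96 tilt [-0.0746  0.001  -0.9972] F [-0.6 -0.5 -2.8] M [ 0.57 -0.18 -0.02] w 0.0330 q [-0.06  0.42  1.47 -0.    1.33  1.53]
grasp pt [0.6131 0.0304 0.1786] shift to knob (.615,.029,.176) [ 1.4 -2.1  2.5]
green [625 375  15  16 168] [633.5 381.8] [ 0.5401 -0.1525  0.139 ]
green [331 377  19  13 186] [339.2 382.8] [0.542 0.022 0.139]
green [598 395  20  18 230] [607.4 402.7] [ 0.5244 -0.1414  0.139 ]
  [305.3 102.7] [66.9 72.5] 49
  [405.6 131.9] [66.3 69.8] 55
  [445.6 217.3] [60.3 64.1] 39
  [218.5 157.6] [66.  70.4] 33
  [205.9 247.4] [59.7 61.1] 32
w9 0.0755 [0.615  0.0302 0.0851 0.1175] deg mod45 6.73 rms 0.0005
w9 0.0855 [0.6183 0.0301 0.0812 0.1175] deg mod45 6.73 rms 0.0005
w9 0.0955 [0.6216 0.0301 0.0774 0.9029] deg mod45 6.73 rms 0.0004
```

Call:
{"method": "carry_out", "body": {"series": [[[0,0,-0.2],0.6],[[0,0,0],0],[[0,0,0],0],[[0,0,0],0]]}}

```text
clock: 33.32
position: [0.6117, 0.0304, 0.1596]
ee_rot: [-0.026, -0.697, 0.716, 0.027]
contact_force: [-0.7, -1.0, -2.3]
width: 0.0326
```

```bash
python3 m10.py; python3 -c "
from h import *
c=cam('wrist'); hold(c,'w9')"; python3 m12.py
```

```text
t33.32 pos [0.6117 0.0304 0.1596] head -91.56 tilt [-0.0748  0.0011 -0.9972] F [-0.7 -1.  -2.3] M [ 0.53 -0.28  0.03] w 0.0326 q [-0.06  0.42  1.47 -0.    1.33  1.54]
grasp pt [0.6131 0.0304 0.1786] shift to knob (.615,.029,.176) [ 1.3 -2.1  2.4]
  [305.1 102.7] [66.8 72.6] 46
  [405.5 131.9] [66.4 69.6] 59
  [445.5 217.5] [61.3 63.8] 39
  [218.6 157.6] [65.8 69.8] 30
  [205.6 247.6] [59.7 61.7] 33
w9 0.0755 [0.6149 0.0302 0.0851 0.1064] deg mod45 6.10 rms 0.0004
w9 0.0855 [0.6182 0.0301 0.0813 0.1064] deg mod45 6.10 rms 0.0004
w9 0.0955 [0.6216 0.03   0.0774 0.8918] deg mod45 6.10 rms 0.0003
```

```bash
python3 -c "
from h import *
print(manip.sign_off())"
```

```text
the job is handed in; nothing more can be done
None
```

The drip bar is laid across both saddles with the green inlet up. The vial table is turned so the orange-ringed vial sits under the drip hole. I handed in at about 33.4 s with the gripper still holding the knob at 40 N.

**Bar:** After release, the views show both black end bands inside the saddles. It lies about 1.2 mm off centre along its length, within the play between the end stops. A separate check of the stub put it 0.5 mm further off (y 0.0221 against 0.0214).

**Vial:** The final ring fit (0.4 mm rms) puts the marked vial at a heading of 186.1°, mouth at about (0.530, 0.021). The hole is estimated at about (0.531, 0.0215–0.022), so they agree to about 1 mm. This is calculated from the visible grey rings and the tool's own turn, because the arm and bar hide the marked vial itself.

**Less than ideal:**
- **Tool tilt:** The tool picked up about 4° of tilt during the long moves, and my attempts to remove it only partly worked. The knob grip took it with only a few newtons of force at the wrist.
- **Bar release:** The bar was tilted about 2° across its width at release, so one long edge settled by less than 1 mm.
- **Seating not rechecked:** I did not measure the bar's height in the saddles. I last checked its seating just before gripping the knob; afterwards only its exposed parts were in view.

I saw no sign that anything touched the vials or the other items.

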